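Label to the front

ROBOT

A 6-joint arm with a two-finger parallel gripper is mounted at the origin on the work surface. World frame = base frame: x ahead of the robot, y to its left, z up, the work surface at z = 0. Lengths are in mm, angles in rad, forces in N, time in s.
With the tool pointing down it reaches from about 350 to 975 mm from the base axis. Payload 7.1 kg.
Tool frame: the origin (TCP) lies at the very end of the fingers, on their centre line; the grasp point (between the pads) lies 19 mm behind it; y points along the fingers, z is the direction in which the jaws open and shut, and the axes are right-handed (so a half turn about y gives the same grasp; the last joint's range is limited). The gripper opens to 88 mm and grips with 3 to 60 N. Pads are 20 mm wide; open, the fingers measure 115 mm over their backs; the gripper's body (75 mm by 178 mm) begins 61 mm behind the grasp point.
Start: joints at [-1.299, 0.423, 1.63, -0, 1.089, -0.019], TCP at [179.217, -598.737, 184.975] pointing down, gripper open.
Joint ranges: [-3, 3], [-0.9, 2.11], [0.09, 2.58], [-1.31, 4.45], [0.11, 2.69], [-2.54, 2.54]. Speed limits (rad/s): [2.39, 2.39, 3.01, 3.14, 3.14, 3.14].

INTERFACE

Orientations are given as a rotation vector (axis times angle).
In Python, from workcell import ctrl gives the robot as it stands.
- The arm moves only by the shell command python3 -m jog 'ROWS'. ROWS is JSON, a list of rows, each a list of 3 entries, a list of its own where there are three numbers: the opening, from 0 (shut) to 1 (fully open), then the shift along the tool's x, y, z in cm, then the turn, a rotation vector about the tool's x, y, z in rad. In form: [[claw, [dx, dy, dz], [wx, wy, wz]], ...]. A call has 1 to 8 rows; each row is the pose to reach, as a shift and turn from the pose commanded when the call began, along the tool's axes at that moment; what a row does not reach only later rows make up. A row lasts 1/10 s, in which the tool goes at most 50 mm and 8.59 degrees, less where a joint would pass 70% of its speed; a pose out of reach is approached as far as the arm can. A call with a gripper value outside its range is refused whole. The fingers move at their own pace and stop on an object; the grip force is fixed at half the most. Time passes only in rows, so rows that repeat a pose let the fingers close. It gives the time, the measured TCP pose, the force and the opening at its end, in the units of the state.
- ctrl.get_obs(): the state, without advancing time (a new reading comes with each control period).
- ctrl.get_image(name): name is "side" or "top"; returns a dict with "color" (400x640x3 uint8, red, green, blue), "z_map" (400x640 float32, mm along the optical axis (not along the pixel's ray), 0 where there is no reading), "fx", "fy", "cx", "cy" (pixels), "pose" (4x4, takes a point from camera to world coordinates). Camera axes: x right, y down, z forward; pixel columns grow to the right and rows downward; lengths in mm; the calibration is good to about 2 mm. A picture is of the moment at which its call begins.
- ctrl.close_job(): hands the job in, once; it reports no verdict.
The state is a dict: "t": time; "qpos": joint angles; "qvel": joint speeds; "joint_torque": joint torques, N m; "ee_pos": TCP position; "orientation": TCP orientation; "ft_force": force on the tool from outside, world axes, zero at the start; "moment": the same for the moment, N m; "width": finger opening in mm.
Only numpy, scipy, OpenCV 4.12 (cv2) and the standard library are available. Lean on these libraries where they do the work, as an engineer would, in place of code of your own. Each camera call takes 0.05 s, during which the arm holds its last target.

TASK

Put the tub of cleaning paste away at its end of the grey sink tidy: slide it home into the back corner nearest to it until it stands against both the back wall and the end wall, and leave its label facing straight out of the tidy's open front. The tub is too fat to grip, so push it and roll it round by its edge with a fingertip; press gently, as its thin side dents, keep it standing flat, and do not disturb the beaker, the spoon, the baking tin or the rack.

Things in the scene. Friction and masses are not known exactly. Their poses are not given: they have to be found in the camera images.
- tub: Closed round teal tub, loose, 110 mm across, straight-sided, 90 mm high, 0.3 to 0.55 kg. Origin: centre of its underside, z up, x out through its label's middle. Its thin side dents if the robot presses it with over 15 N. It starts out of its corner. Wet: it slides on the tidy's floor and walls with a friction of only about 0.15, while fingertips hold on it better (0.5 or more).
- label (a point): Middle of the tub's label (cream with coral bands and a yellow roundel, 80 degrees of the side wide), on the side, 55 mm from the tub's axis, 39 mm above its underside. A coral stripe on the white lid runs from near the centre to the rim right above it. At the start it is turned 0.7 to 1.9 rad counter-clockwise (seen from above) from the tidy's front.
- tidy: Grey sink tidy, fixed: a drip tray 185 mm (x) by 350 mm (y), floor 4 mm thick, and in it a surround with 3 mm walls up to 45 mm above the tray's underside along the back (-x) and both ends; the front (+x) is open. The surround has play: it stands up to 3 mm off centre each way, unmeasured. Origin: tray's underside (4 mm above the worktop), z up, x to the open front, which the label must face.
- home_left (a point): On the tidy's floor, 31 mm behind and 111 mm beside the tidy's origin: about where the centre of the tub's underside is when the tub is fully home in the back corner at the +y end. The walls' play shifts the true place by up to 3 mm in x and in y, so the contact must be felt.
- home_right (a point): The same for the back corner at the tidy's -y end. The tub belongs at the end where it stands; the beaker stands at the other end.
- beaker: Pink plastic beaker, loose, 74 mm in diameter at the rim, 105 mm high, standing upright in the tidy near its other end. Origin: centre of its underside.
- baking_tin: Aluminium loaf tin, loose, 236 by 118 mm over its rim, 60 mm high, standing on the drainer to the right (-y) of the tidy, its long side roughly along x. Origin: centre of its underside.
- spoon: Wooden spoon, loose, 280 mm long, lying on the drainer in front (+x) of the tidy, roughly along y. Origin: on its underside at the middle of its length.
- plate_rack: White plastic plate rack, fixed, 310 by 210 mm, with three ceramic side plates standing in it to 195 mm above the worktop, to the left (+y) of the tidy. Origin: centre of its underside.
Not all that is in view belongs to the job. Leave any blue or green look-alike of the tub alone.

How it is judged (in metres and radians):
At the end, for the whole second after the job is handed in: The tub stands upright and at rest in the tidy's back corner at its own end, its centre within 8 mm of the nominal home point (which allows for the walls' play), with the label facing the tidy's open front to within 0.14 rad (8 degrees) ((horizontal distance between tub and home_left below 0.008 m or horizontal distance between tub and home_right below 0.008 m) and angle between the x axis of tub and the x axis of tidy, either way round below 0.14 rad and x of label in the frame of tidy above 0 m and angle between tub's own z axis and vertical below 0.04 rad and linear speed of tub below 0.02 m/s); the robot touches nothing.
It fails at once if the robot presses on the tub with more than 15 N (contact force between tub and the fingers above 15 N or contact force between tub and the arm above 15 N).
It fails at once if the tub is tipped by more than 0.15 rad (angle between tub's own z axis and vertical above 0.15 rad).
It fails at once if the beaker is moved by more than 12 mm or tipped (distance of beaker from where it was at the start of the episode above 0.012 m or angle between beaker's own z axis and vertical above 0.2 rad).
It fails at once if the baking tin or the spoon is moved by more than 15 mm (distance of any of baking_tin, spoon from where it was at the start of the episode above 0.015 m).
It fails at once if the robot knocks the plate rack (contact force between plate_rack and the fingers above 5 N or contact force between plate_rack and the arm above 5 N).
It also fails if it takes over 61 s, if anything falls off the work surface, if the arm or the gripper's body presses on something with over 40 N, if the wrist force passes 120 N, or if a joint passes its speed limit or range.

## Working session

There is one attempt and no reset: what is moved stays moved. The work goes in short steps, Python scripts to look and compute and a shell command to move; the robot and the scene stay as the last step left them, time stands still between calls to the robot, and variables do not carry over. Pictures are saved under pics/ and viewed, and the job is handed in when it is done.

```bash
mkdir -p pics; ls; python3 - <<'E'
from workcell import ctrl
import cv2,numpy as np,pickle
o=ctrl.get_obs();print(o)
for n in("top","side"):
    im=ctrl.get_image(n);pickle.dump(im,open(f"{n}0.pkl","wb"))
    cv2.imwrite(f"pics/{n}0.png",im["color"][:,:,::-1]);print(n,im["fx"],im["cx"],im["cy"],im["pose"])
E
```

```text
pics
{'t': 0.0, 'qpos': array([-1.29898557e+00,  4.23805952e-01,  1.63065342e+00, -3.62756578e-06,
        1.08859539e+00, -1.90224330e-02]), 'qvel': array([-0.00115184,  0.00096573,  0.00047254, -0.00039208, -0.0018191 ,
        0.00052253]), 'joint_torque': array([ 2.98987070e-04, -5.44627047e+01, -2.73669219e+01,  6.45100814e-02,
        2.27206503e-02, -1.17235732e-04]), 'ee_pos': array([ 179.07130569, -598.18368636,  184.23788731]), 'orientation': array([-0.30266369,  2.06682941, -2.06380267]), 'ft_force': array([-0.40585197,  0.81121025,  0.71001437]), 'moment': array([ 0.02077303, -0.03826707,  0.03278792]), 'width': 87.81221875092258}
top 514.704248763522 325.5953899479339 194.88125401544352 [[ 4.93630127e-03 -9.92429518e-01  1.22716274e-01  3.30350552e+02]
 [-9.99815235e-01 -7.17797951e-03 -1.78317794e-02  1.29030090e+00]
 [ 1.85776392e-02 -1.22605577e-01 -9.92281585e-01  1.56519429e+03]
 [ 0.00000000e+00  0.00000000e+00  0.00000000e+00  1.00000000e+00]]
side 452.88213187090554 323.88435231090205 188.74450705671788 [[-9.87380357e-01 -1.02643031e-01  1.20600330e-01  3.36586517e+02]
 [-1.56666373e-01  5.21790250e-01 -8.38564596e-01  1.20779656e+03]
 [ 2.31447354e-02 -8.46876226e-01 -5.31286155e-01  8.20735638e+02]
 [ 0.00000000e+00  0.00000000e+00  0.00000000e+00  1.00000000e+00]]
```

View pics/top0.png

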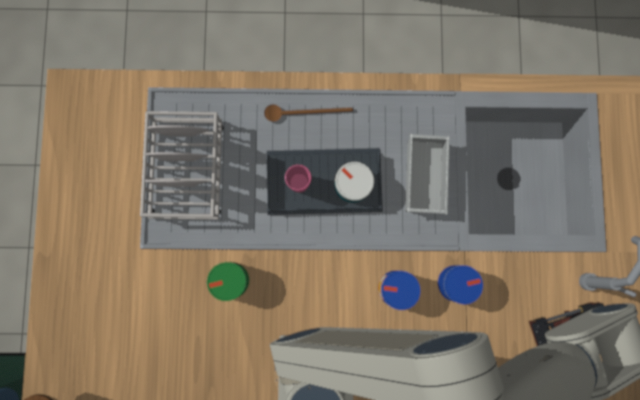

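View pics/side0.png

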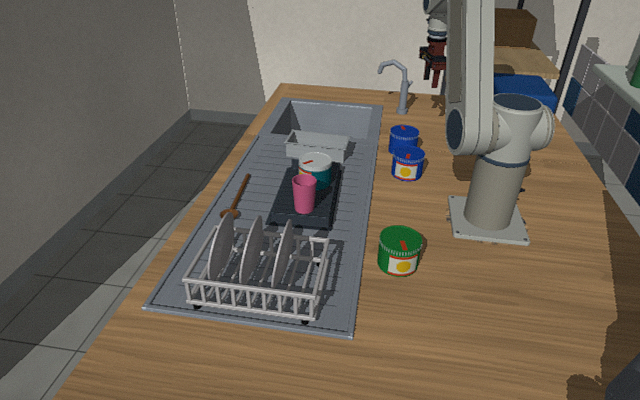

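Candidates are the white-lidded tub at top (354,181), blue tubs at (400,290) and (460,284), and a green tub at (228,281). The teal one standing in the tidy at (354,181) fits the description. I'll confirm it in an enlarged crop and measure it.

```bash
cat > h.py <<'E'
import numpy as np,cv2,pickle
def cast(im,u,v,z):
    P=im["pose"];u=np.asarray(u,float);v=np.asarray(v,float)
    d=np.stack([(u-im["cx"])/im["fx"],(v-im["cy"])/im["fy"],np.ones_like(u)],-1)@P[:3,:3].T
    t=(z-P[2,3])/d[...,2];return P[:3,3]+d*t[...,None]
def cloud(im):
    v,u=np.mgrid[:400,:640];Z=im["z_map"].astype(float)
    c=np.stack([(u-im["cx"])/im["fx"]*Z,(v-im["cy"])/im["fy"]*Z,Z],-1)
    return c@im["pose"][:3,:3].T+im["pose"][:3,3]
def proj(im,p):
    c=(np.asarray(p,float)-im["pose"][:3,3])@im["pose"][:3,:3]
    return im["fx"]*c[...,0]/c[...,2]+im["cx"],im["fy"]*c[...,1]/c[...,2]+im["cy"]
E
python3 - <<'E'
from h import *
t=pickle.load(open("top0.pkl","rb"));s=pickle.load(open("side0.pkl","rb"))
a=cv2.resize(t["color"][130:240,240:470],None,fx=3.4,fy=3.4,interpolation=cv2.INTER_CUBIC)
b=cv2.resize(s["color"][100:240,220:400],None,fx=3.4,fy=3.4,interpolation=cv2.INTER_CUBIC)
cv2.imwrite("pics/ca.png",a[:,:,::-1]);cv2.imwrite("pics/cb.png",b[:,:,::-1])
C=cloud(t)
for u,v in[(354,190),(365,181),(297,178),(320,200),(320,170),(320,152),(320,211),(379,181),(374,210),(268,170),(400,120),(300,130),(430,178),(410,178),(446,160),(216,165)]: print(u,v,C[v,u].round(1))
h=cv2.cvtColor(t["color"],cv2.COLOR_RGB2HSV)
print(h[181,354],h[173,347],h[200,320],h[120,400],h[178,365])
E
```

```text
354 190 [ 527.3 -107.2   92.3]
365 181 [ 552.8 -138.5   99.3]
297 178 [573.   60.7  16.7]
320 200 [506.9  -9.7   9.6]
320 170 [598.8  -9.1  12.9]
320 152 [656.7  -8.8   4.1]
320 211 [473.6 -10.    6.9]
379 181 [ 560.3 -184.8   52.1]
374 210 [ 478.1 -174.8    3.5]
268 170 [597.  149.2  16.3]
400 120 [ 7.619e+02 -2.587e+02 -7.000e-01]
300 130 [725.5  53.6   4.8]
430 178 [ 578.  -348.     4.8]
410 178 [ 568.1 -275.3   64.4]
446 160 [ 623.5 -384.1   62.6]
216 165 [600.5 295.9  74.6]
[ 40   8 187] [  5 168 173] [101  32  63] [ 99  15 122] [ 40   8 186]
```

View pics/ca.png

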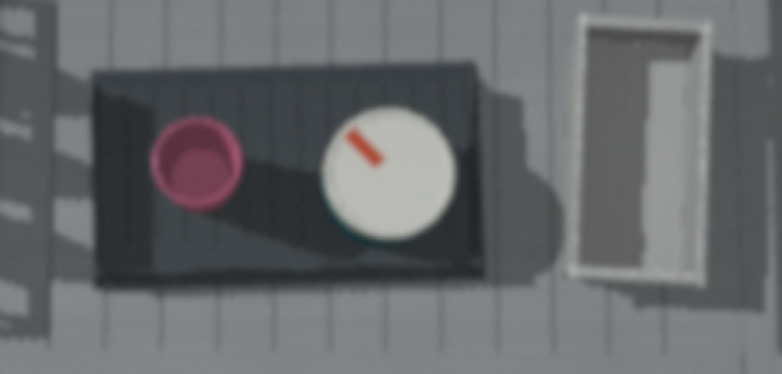

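View pics/cb.png

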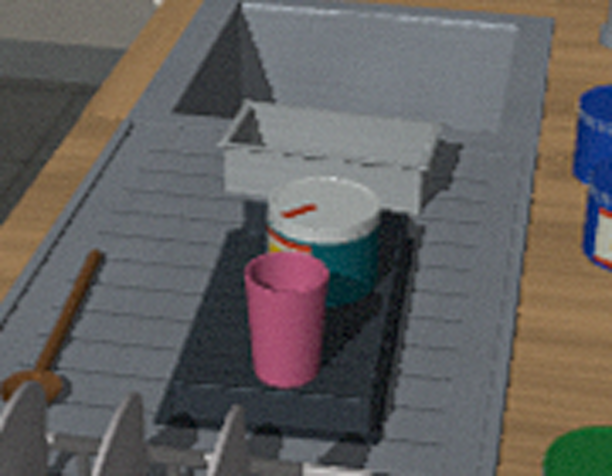

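```bash
python3 - <<'E'
from h import *
t=pickle.load(open("top0.pkl","rb"));im=t["color"]
h=cv2.cvtColor(im,cv2.COLOR_RGB2HSV)
roi=np.zeros((400,640),bool);roi[140:220,255:392]=1
# lid
m=(h[...,2]>130)&(h[...,1]<40)&roi; m[:, :325]=0
r=(h[...,0]<12)&(h[...,1]>110)&roi&(np.arange(640)[None]>325)
m2=((m|r)*255).astype(np.uint8);cs,_=cv2.findContours(m2,0,1)
c=max(cs,key=cv2.contourArea);(cu,cv_),ax,an=cv2.fitEllipse(c);print("lid",cu,cv_,ax)
p=cast(t,cu,cv_,98);print("tub c",p.round(1))
q=c[:,0].astype(float);w=cast(t,q[:,0],q[:,1],98);print("rad",np.linalg.norm(w-p,axis=1).round(1).mean())
v,u=np.nonzero(r);ws=cast(t,u,v,98)[:,:2];print(len(u),ws.mean(0))
d=ws.mean(0)-p[:2];print("label dir by centroid",np.arctan2(d[1],d[0]))
vx,vy,_,_=cv2.fitLine(ws.astype(np.float32),cv2.DIST_L2,0,.01,.01).ravel();print("line",np.arctan2(vy,vx))
# tidy front edge: gradient of V along columns
V=h[...,2].astype(float);V=cv2.GaussianBlur(V,(3,3),0)
pts=[]
for uu in range(272,378):
    g=V[145:162,uu];gg=np.diff(g);k=np.argmin(gg)
    y=gg[k-1:k+2];off=0.5*(y[0]-y[2])/(y[0]-2*y[1]+y[2]) if 0<k<len(gg)-1 and (y[0]-2*y[1]+y[2]) else 0
    pts.append((uu,145+k+.5+off))
pts=np.array(pts)
def edge(pts,z,nm):
    w=cast(t,pts[:,0],pts[:,1],z)[:,:2].astype(np.float32)
    vx,vy,x0,y0=cv2.fitLine(w,cv2.DIST_HUBER,0,.01,.01).ravel();print(nm,"dir",vx,vy,"pt",x0,y0,"ang",np.arctan2(vy,vx));
edge(pts,8,"front")
for a,b in((163,205),):
  L=[];R=[]
  for vv in range(a,b):
    gg=np.diff(V[vv,258:280]);L.append((258+np.argmin(gg)+.5,vv))
  for vv in range(155,205):
    gg=np.diff(V[vv,376:388]);R.append((376+np.argmax(gg)+.5,vv))
edge(np.array(L),49,"left outer top");edge(np.array(R),49,"right")
B=[]
for uu in range(275,375):
    gg=np.diff(V[205:220,uu]);B.append((uu,205+np.argmax(gg)+.5))
edge(np.array(B),4,"back@4");edge(np.array(B),49,"back@49")
C=cloud(t)
for v in range(203,216): print(v,C[v,330].round(1),V[v,330].round())
for u in range(372,388): print(u,C[170,u].round(1),V[170,u].round())
m=(h[...,0]>160)&(h[...,1]>80)&roi
a=cv2.resize(im[140:220,255:395],None,fx=5.7,fy=5.7,interpolation=cv2.INTER_CUBIC);a=cv2.convertScaleAbs(a,alpha=2)
cv2.imwrite("pics/cc.png",a[:,:,::-1])
E
```

```text
lid 353.9344787597656 180.4761199951172 (37.15446853637695, 37.63718032836914)
tub c [ 554.3 -106.7   98. ]
rad 54.25660377358489
32 [575.3256692  -85.99748577]
label dir by centroid 0.7760798032652119
line 0.78265655
front dir 0.03409007 -0.99941874 pt 665.48303 -22.735413 ang -1.5366997
left outer top dir 0.99863994 0.05213689 pt 550.45715 148.58846 ang 0.052160535
right dir 0.9997901 0.02048953 pt 564.73114 -191.06445 ang 0.020490965
back@4 dir 0.026362302 -0.99965245 pt 461.76834 -26.760708 ang -1.544431
back@49 dir 0.026452512 -0.99965006 pt 457.97427 -25.583862 ang -1.5443407
203 [497.8 -40.1  11.2] 60.0
204 [494.7 -40.2  11.2] 67.0
205 [491.7 -40.2  11.2] 71.0
206 [489.  -40.3   7.8] 73.0
207 [486.2 -40.4   4.6] 72.0
208 [478.9 -39.2  48.1] 68.0
209 [477.5 -39.6  32.2] 61.0
210 [477.  -40.4   4.8] 53.0
211 [474.1 -40.4   3.5] 51.0
212 [470.1 -40.2  14.4] 56.0
213 [468.2 -40.5   1.7] 68.0
214 [464.8 -40.4   4.8] 83.0
215 [462.3 -40.6  -1. ] 100.0
372 [ 601.5 -169.2    5.3] 80.0
373 [ 601.7 -172.4    4. ] 73.0
374 [ 601.9 -175.6    3.2] 72.0
375 [ 600.2 -177.6   12.9] 71.0
376 [ 600.8 -181.     9.6] 69.0
377 [ 599.9 -183.5   14.9] 65.0
378 [ 595.7 -183.6   39.3] 60.0
379 [ 595.3 -186.3   42. ] 58.0
380 [ 599.9 -192.6   15.3] 62.0
381 [ 602.2 -197.4    2.2] 73.0
382 [ 602.4 -200.5    1.5] 82.0
383 [ 603.1 -204.2   -2.7] 84.0
384 [ 602.  -206.4    4.1] 83.0
385 [ 601.8 -209.3    5.5] 81.0
386 [ 602.1 -212.7    3.4] 82.0
387 [ 601.8 -215.4    5.8] 84.0
```

View pics/cc.png

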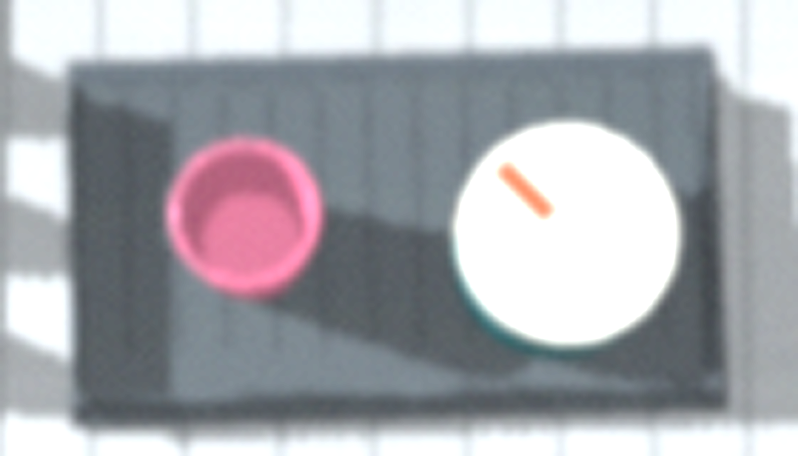

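```bash
python3 - <<'E'
from h import *
t=pickle.load(open("top0.pkl","rb"));s=pickle.load(open("side0.pkl","rb"))
V=cv2.GaussianBlur(cv2.cvtColor(t["color"],cv2.COLOR_RGB2HSV)[...,2].astype(float),(3,3),0)
# tray end edges near the front corners (z 8)
for v in range(150,166,2):
    l=V[v,260:276];r=V[v,372:390]
    lu=260+np.argmin(np.diff(l))+.5;ru=372+np.argmax(np.diff(r))+.5
    print(v,cast(t,lu,v,8)[:2].round(1),cast(t,ru,v,8)[:2].round(1), l.astype(int)[4:12],r.astype(int))
a=0.034;X=np.array([np.cos(a),np.sin(a)]);Y=np.array([-X[1],X[0]])
cl=cast(t,267.6,151.5,8)[:2];cr=cast(t,379.9,148.7,8)[:2];print(cl,cr,np.linalg.norm(cl-cr))
O=(cl+cr)/2-92.5*X;print("O",O,"homeR",O-31*X-111*Y)
c=np.array([554.3,-106.7]);d=c-O;print("tub in tidy",d@X,d@Y)
# project tidy model to side for check
b=s["color"].copy();
def P(x,y,z): return tuple(np.int32(np.round(np.array(proj(s,np.array([*(O+x*X+y*Y),z])))*4)) )
B=cv2.resize(b,None,fx=4,fy=4,interpolation=cv2.INTER_CUBIC)
for z,xs,ys in((8,(-92.5,92.5),(-175,175)),(49,(-89,60),(-169,169))):
    q=[P(x,y,z) for x,y in((xs[0],ys[0]),(xs[1],ys[0]),(xs[1],ys[1]),(xs[0],ys[1]))]
    q=[(int(i),int(j)) for i,j in q];cv2.polylines(B,[np.array(q)],True,(255,0,0) if z==8 else (0,255,0),1)
B=cv2.convertScaleAbs(B[560:960,1000:1560],alpha=1.8);cv2.imwrite("pics/cd.png",B[:,:,::-1])
E
```

```text
150 [660.7 155.8] [ 663.8 -195.6] [129 126 119 111 106 104 103 101] [ 71  71  71  71  70  70  73  83 100 117 127 128 125 121 124 129 131 132]
152 [654.4 155.6] [ 657.5 -195.5] [118 113 102  88  78  74  74  74] [ 68  69  69  68  68  69  71  76  90 107 120 126 124 122 125 129 132 132]
154 [648.2 155.5] [ 651.3 -198.6] [94 93 86 75 67 65 67 68] [ 69  70  70  69  68  69  70  70  75  88 102 114 120 122 126 130 133 134]
156 [641.9 155.4] [ 645.  -198.5] [86 85 79 66 56 56 61 66] [ 69  70  70  69  68  68  66  64  68  78  88  97 103 108 114 120 124 127]
158 [635.7 155.3] [ 638.7 -195.4] [84 83 76 62 50 48 52 55] [ 70  70  70  68  67  67  66  63  66  75  83  86  85  86  89  93  96 101]
160 [629.4 155.2] [ 632.4 -195.3] [84 80 71 58 49 46 48 50] [70 71 70 68 66 66 64 61 64 74 82 84 82 80 80 83 85 87]
162 [623.2 155.1] [ 626.2 -195.3] [87 83 72 58 49 47 48 49] [70 70 70 68 66 65 62 59 64 74 83 85 83 81 81 84 86 87]
164 [617.  154.9] [ 619.9 -195.2] [109 103  87  66  52  48  48  49] [70 71 71 70 68 64 60 56 61 73 82 85 83 80 81 84 86 87]
[656.02765452 152.30255652] [ 667.89451012 -193.77172764] 346.27768108681477
O [569.51454217 -23.87897966] homeR [ 542.30573136 -135.86862478]
tub in tidy -18.021121202011603 -82.25595963101058
```

View pics/cd.png

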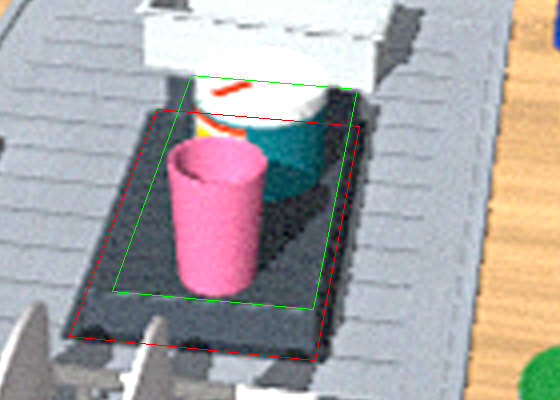

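```bash
cat >> h.py <<'E'
from scipy.spatial.transform import Rotation as Ro
A=0.034;X=np.array([np.cos(A),np.sin(A)]);Y=np.array([-X[1],X[0]])
O=np.array([569.5,-23.9]);HOME=O-31*X-111*Y
def Rtool(): 
    from workcell import ctrl
    return Ro.from_rotvec(ctrl.get_obs()["orientation"]).as_matrix()
def Rdes(phi,lean):
    """tool x along azimuth phi (radially outward or inward), y down leaning inward"""
    out=np.array([np.cos(phi),np.sin(phi),0]);up=np.array([0,0,1.])
    y=-(np.cos(lean)*up+np.sin(lean)*out)
    z=np.array([-np.sin(phi),np.cos(phi),0])  # tangential
    return np.stack([np.cross(y,z),y,z],1)
def state():
    from workcell import ctrl
    o=ctrl.get_obs();print("t",round(o["t"],2),"p",o["ee_pos"].round(1),"f",o["ft_force"].round(2),"m",o["moment"].round(2),"w",round(o["width"],1));return o
E
python3 - <<'E'
from h import *
R0=Rtool();print(R0.round(3))
for phi in(.6,.6+np.pi):
  for s in (1,-1):
    lean=.2
    D=Rdes(.6,.2)
    if s<0: D=D@np.diag([-1,1,-1])
    print(s,D.round(3).tolist(),Ro.from_matrix(R0.T@D).as_rotvec().round(3))
c=np.array([554.3,-106.7])
th=np.radians(66)+A;u=np.array([np.cos(th),np.sin(th)])
p=c+u*(55+40);P=np.array([*p,185]);o=np.array([179.217,-598.737,184.975]);print(P,R0.T@(P-o)/10)
E
```

```text
[[-0.958 -0.     0.287]
 [-0.287  0.001 -0.958]
 [ 0.    -1.    -0.001]]
1 [[0.809, -0.164, -0.565], [0.553, -0.112, 0.825], [-0.199, -0.98, 0.0]] [0.283 2.82  0.046]
-1 [[-0.809, -0.164, 0.565], [-0.553, -0.112, -0.825], [0.199, -0.98, 0.0]] [ 0.032 -0.308 -0.199]
1 [[0.809, -0.164, -0.565], [0.553, -0.112, 0.825], [-0.199, -0.98, 0.0]] [0.283 2.82  0.046]
-1 [[-0.809, -0.164, 0.565], [-0.553, -0.112, -0.825], [0.199, -0.98, 0.0]] [ 0.032 -0.308 -0.199]
[589.96746599 -18.64983322 185.        ] [-55.98247995   0.05640622 -43.79645451]
```

```bash
cat >> h.py <<'E'
def Rgoal(lean=.2,az=np.radians(50)+A):
    out=np.array([np.cos(az),np.sin(az),0]);y=-(np.cos(lean)*np.array([0,0,1.])+np.sin(lean)*out)
    z=np.array([X[0],X[1],0]);z=z-y*(z@y);z/=np.linalg.norm(z)
    return np.stack([np.cross(y,z),y,z],1)
def w(tx,ty,z): return np.array([*(O+tx*X+ty*Y),z])
def tid(p): d=np.asarray(p)[:2]-O;return np.array([d@X,d@Y])
E
python3 - <<'E'
from h import *
R0=Rtool();G=Rgoal();print(G.round(3));P=w(38,-22,185);print(P)
o=np.array([179.217,-598.737,184.975]);print("shift",R0.T@(P-o)/10,"turn",Ro.from_matrix(R0.T@G).as_rotvec().round(3))
E
```

```text
[[ 0.034 -0.122  0.992]
 [-0.988 -0.156  0.014]
 [ 0.153 -0.98  -0.126]]
[608.22589401 -44.59553414 185.        ]
shift [-5.69877669e+01  5.23583435e-02 -4.07873221e+01] turn [-0.007 -1.299 -0.216]
```

```bash
python3 -m jog '[[0,[-19,0,-14],[0,-0.4,0]],[0,[-38,0,-27],[0,-0.8,-0.1]],[0,[-57,0,-40.8],[0,-1.3,-0.216]],[0,[-57,0,-40.8],[0,-1.3,-0.216]],[0,[-57,0,-40.8],[0,-1.3,-0.216]],[0,[-57,0,-40.8],[0,-1.3,-0.216]],[0,[-57,0,-40.8],[0,-1.3,-0.216]],[0,[-57,0,-40.8],[0,-1.3,-0.216]]]'
```

```text
t: 0.9
ee_pos: [424.8, -280.5, 185.0]
orientation: [-1.357, 1.283, -1.331]
ft_force: [0.8, -0.5, 1.3]
width: 27.3
```

```bash
cat >> h.py <<'E'
def go(tx,ty,z,reori=False):
    from workcell import ctrl
    o=ctrl.get_obs();R=Ro.from_rotvec(o["orientation"]).as_matrix()
    print("shift cm",(R.T@(w(tx,ty,z)-o["ee_pos"])/10).round(2),"turn",Ro.from_matrix(R.T@Rgoal()).as_rotvec().round(3))
    print("now tidy",tid(o["ee_pos"]).round(1),round(o["ee_pos"][2],1))
E
python3 -c "
from h import *
go(38,-22,185)"
```

```text
shift cm [-24.71  -5.44  15.91] turn [-0.007 -0.112 -0.016]
now tidy [-153.3 -251.6] 185.0
```

```bash
python3 -m jog '[[0,[-24.7,-5.4,15.9],[-0.007,-0.112,-0.016]],[0,[-24.7,-5.4,15.9],[-0.007,-0.112,-0.016]],[0,[-24.7,-5.4,15.9],[-0.007,-0.112,-0.016]],[0,[-24.7,-5.4,15.9],[-0.007,-0.112,-0.016]],[0,[-24.7,-5.4,15.9],[-0.007,-0.112,-0.016]],[0,[-24.7,-5.4,15.9],[-0.007,-0.112,-0.016]],[0,[-24.7,-5.4,15.9],[-0.007,-0.112,-0.016]],[0,[-24.7,-5.4,15.9],[-0.007,-0.112,-0.016]]]'; python3 - <<'E'
from h import *
state()
go(38,-22,38)
from workcell import ctrl
for n in("top","side"):
    im=ctrl.get_image(n);pickle.dump(im,open(f"{n}1.pkl","wb"))
    r=im["color"][100:260,220:460]
    cv2.imwrite(f"pics/{n}1.png",cv2.resize(r,None,fx=3,fy=3)[:,:,::-1])
E
```

```text
t: 1.7
ee_pos: [608.4, -46.8, 184.2]
orientation: [-1.427, 1.209, -1.246]
ft_force: [0.4, -0.3, 0.3]
width: 0.5
t 1.7 p [608.4 -46.8 184.2] f [ 0.36 -0.32  0.3 ] m [-0.   -0.14  0.01] w 0.5
shift cm [-2.46 14.29  1.83] turn [ 0.001 -0.004 -0.001]
now tidy [ 38.1 -24.2] 184.2
```

View pics/top1.png

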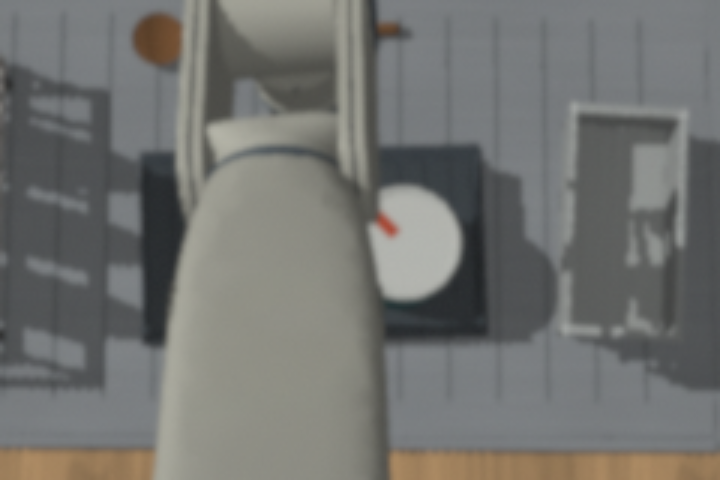

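View pics/side1.png

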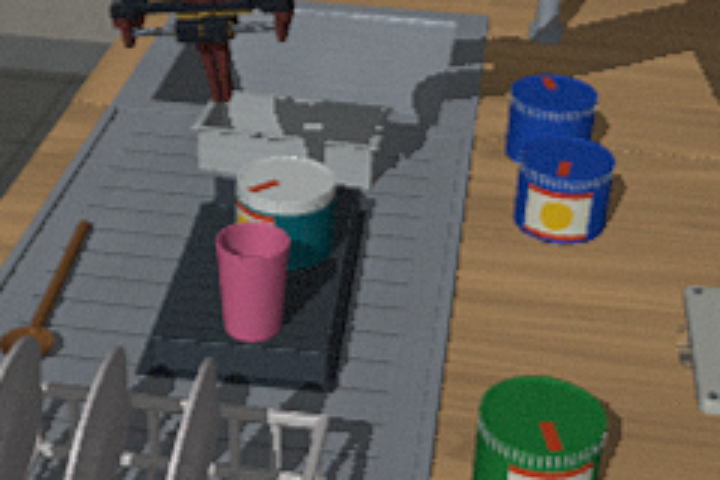

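```bash
python3 -m jog '[[0,[-0.7,4,0.5],[0,0,0]],[0,[-1.4,8,1],[0,0,0]],[0,[-2,11.5,1.5],[0,0,0]],[0,[-2.5,14.3,1.8],[0,0,0]],[0,[-2.5,14.3,1.8],[0,0,0]],[0,[-2.5,14.3,1.8],[0,0,0]]]'; python3 - <<'E'
from h import *
state()
for th in (50,):
    u=np.array([np.cos(np.radians(th)),np.sin(np.radians(th))])
    p=np.array([-18,-82.3])+55*u+[13.5,10];print("contact centre",p)
    go(*p,38)
from workcell import ctrl
im=ctrl.get_image("side");pickle.dump(im,open("side2.pkl","wb"))
cv2.imwrite("pics/side2.png",cv2.resize(im["color"][120:230,250:400],None,fx=5,fy=5)[:,:,::-1])
E
```

```text
t: 2.4
ee_pos: [607.8, -46.1, 39.2]
orientation: [-1.425, 1.212, -1.249]
ft_force: [0.6, -0.3, 0.9]
width: 0.3
t 2.4 p [607.8 -46.1  39.2] f [ 0.59 -0.26  0.87] m [ 0.05 -0.15 -0.02] w 0.3
contact centre [ 30.85331853 -30.16755563]
shift cm [ 0.64  0.3  -0.63] turn [ 0.001 -0.007 -0.001]
now tidy [ 37.5 -23.5] 39.2
```

View pics/side2.png

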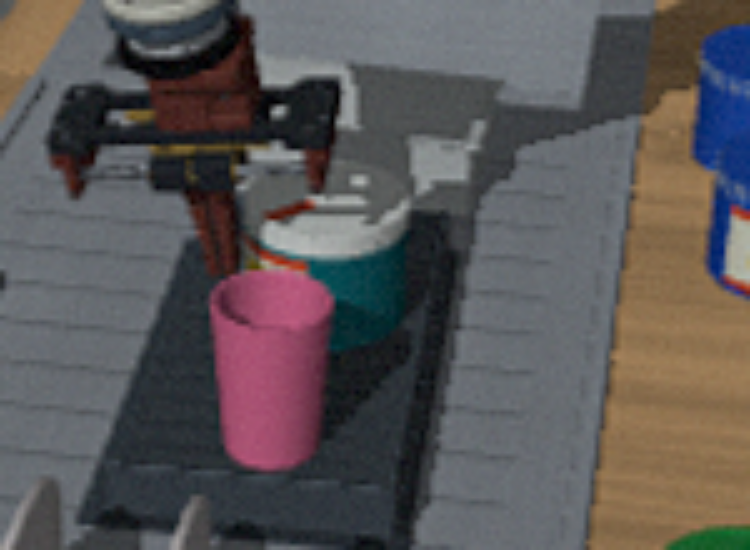

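```bash
python3 -m jog '[[0,[0.15,0.04,-0.13],[0,0,0]],[0,[0.3,0.08,-0.26],[0,0,0]],[0,[0.45,0.12,-0.39],[0,0,0]],[0,[0.6,0.16,-0.52],[0,0,0]],[0,[0.75,0.2,-0.65],[0,0,0]],[0,[0.9,0.24,-0.78],[0,0,0]],[0,[1.05,0.28,-0.91],[0,0,0]],[0,[1.2,0.32,-1.04],[0,0,0]]]'; python3 -c "
from h import *
state();go(31-13,-30-29,38)"
```

```text
t: 3.25
ee_pos: [597.8, -57.5, 38.7]
orientation: [-1.425, 1.21, -1.248]
ft_force: [-0.1, 0.4, 0.2]
width: 0.6
t 3.25 p [597.8 -57.5  38.7] f [-0.12  0.42  0.18] m [ 0.03 -0.22  0.02] w 0.6
shift cm [ 2.41  0.55 -0.84] turn [-0.    -0.006 -0.001]
now tidy [ 27.2 -34.6] 38.7
```

```bash
python3 -m jog '[[0,[0.2,0.04,-0.1],[0,0,0]],[0,[0.4,0.08,-0.2],[0,0,0]],[0,[0.6,0.12,-0.3],[0,0,0]],[0,[0.8,0.16,-0.4],[0,0,0]],[0,[1,0.2,-0.5],[0,0,0]],[0,[1.2,0.24,-0.6],[0,0,0]],[0,[1.4,0.28,-0.65],[0,0,0]],[0,[1.5,0.3,-0.7],[0,0,0]]]'; cat > look.py <<'E'
from h import *
import sys
from workcell import ctrl
k=sys.argv[1];state()
t=ctrl.get_image("top");s=ctrl.get_image("side")
a=cv2.resize(t["color"][140:225,255:395],None,fx=5,fy=5,interpolation=cv2.INTER_CUBIC)
b=cv2.resize(s["color"][130:220,260:380],None,fx=5,fy=5,interpolation=cv2.INTER_CUBIC)
b=b[:425];pad=np.zeros((425,a.shape[1]+b.shape[1],3),np.uint8);pad[:,:a.shape[1]]=a[:425];pad[:,a.shape[1]:]=b
cv2.imwrite(f"pics/l{k}.png",cv2.resize(pad,(800,int(425*800/pad.shape[1])))[:,:,::-1])
pickle.dump((t,s),open(f"l{k}.pkl","wb"))
# lid/ stripe
h=cv2.cvtColor(t["color"],cv2.COLOR_RGB2HSV)
m=((h[...,2]>120)&(h[...,1]<40));m[:,:325]=0;m[:,385:]=0;m[:150]=0;m[215:]=0
C=cloud(t);m&=(abs(C[...,2]-98)<14)
r=(h[...,0]<12)&(h[...,1]>110)&(np.arange(640)[None]>320)&(np.arange(640)[None]<390)&(np.arange(400)[:,None]>150)&(np.arange(400)[:,None]<215)
v,u=np.nonzero(r)
if len(u)>5:
    ws=cast(t,u,v,98)[:,:2];vx,vy,_,_=cv2.fitLine(ws.astype(np.float32),cv2.DIST_L2,0,.01,.01).ravel()
    print("top stripe n",len(u),"cen tidy",tid(ws.mean(0)).round(1),"ang rel",round(float(np.arctan2(vy,vx)-A),3))
cs,_=cv2.findContours(((m|r)*255).astype(np.uint8),0,1)
c=max(cs,key=cv2.contourArea)
hull=c[:,0].astype(float);W=cast(t,hull[:,0],hull[:,1],98)[:,:2]
# robust circle fit radius 54.3, consensus
from scipy.optimize import least_squares
f=lambda p:np.linalg.norm(W-p,axis=1)-54.3
p=least_squares(f,W.mean(0),loss="soft_l1",f_scale=1).x;in_=abs(f(p))<1.5
print("top tub centre tidy",tid(p).round(1),"inliers",in_.sum(),len(W))
h=cv2.cvtColor(s["color"],cv2.COLOR_RGB2HSV)
r=(h[...,0]<12)&(h[...,1]>110);r[:145]=0;r[175:]=0;r[:,:290]=0;r[:,345:]=0
n,lab,st,ce=cv2.connectedComponentsWithStats(r.astype(np.uint8))
for i in range(1,n):
    if st[i,4]<6: continue
    v,u=np.nonzero(lab==i);ws=cast(s,u,v,98)[:,:2];vx,vy,_,_=cv2.fitLine(ws.astype(np.float32),cv2.DIST_L2,0,.01,.01).ravel()
    print("side comp",ce[i].round(1),st[i,4],"cen tidy",tid(ws.mean(0)).round(1),"ang",round(float(np.arctan2(vy,vx)-A),3))
E
python3 look.py 1
```

```text
t: 4.05
ee_pos: [591.0, -73.0, 39.0]
orientation: [-1.425, 1.21, -1.248]
ft_force: [1.3, 0.8, 0.2]
width: 0.9
t 4.05 p [591. -73.  39.] f [1.32 0.79 0.21] m [ 0.18 -0.2   0.03] w 0.9
top tub centre tidy [ -55.6 -144.6] inliers 6 55
side comp [319.8 149. ] 22 cen tidy [ -19.5 -164.1] ang -1.447
side comp [300.8 163.2] 108 cen tidy [ 29.3 -52.4] ang -1.16
side comp [310.7 160.1] 16 cen tidy [ -0.1 -78.4] ang 0.643
```

View pics/l1.png

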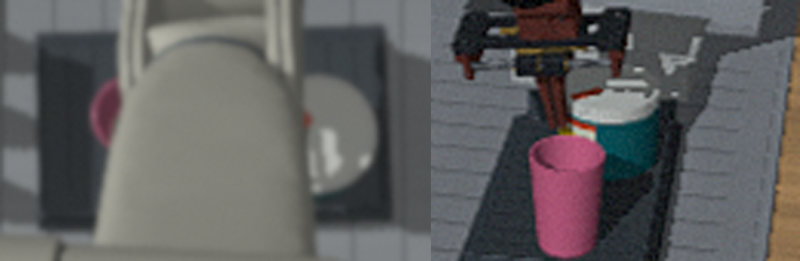

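```bash
python3 -m jog '[[0,[0.1,0.02,0],[0,0,0]],[0,[0.2,0.04,0],[0,0,0]],[0,[0.3,0.05,0],[0,0,0]],[0,[0.4,0.06,0],[0,0,0]],[0,[0.5,0.08,0],[0,0,0]]]'; python3 -c "
from h import *
state();go(20,-60,38)"
```

```text
t: 4.65
ee_pos: [591.1, -77.9, 38.9]
orientation: [-1.425, 1.21, -1.248]
ft_force: [0.3, -0.0, 0.9]
width: 0.2
t 4.65 p [591.1 -77.9  38.9] f [ 0.29 -0.02  0.9 ] m [ 0.12 -0.18 -0.  ] w 0.2
shift cm [0.51 0.17 0.05] turn [-0.    -0.006 -0.001]
now tidy [ 19.8 -54.7] 38.9
```

```bash
python3 -m jog '[[0,[0.1,0.02,0],[0,0,0]],[0,[0.2,0.03,0],[0,0,0]],[0,[0.3,0.05,0],[0,0,0]],[0,[0.4,0.06,0],[0,0,0]]]'; python3 look.py 2
```

```text
t: 5.05
ee_pos: [591.1, -81.9, 39.0]
orientation: [-1.425, 1.21, -1.248]
ft_force: [-0.5, -0.2, 0.0]
width: 0.6
t 5.05 p [591.1 -81.9  39. ] f [-0.52 -0.18  0.02] m [ 0.12 -0.2   0.02] w 0.6
top tub centre tidy [ -56.9 -155.7] inliers 8 56
side comp [320.4 147.6] 23 cen tidy [ -20.1 -174.9] ang -1.45
side comp [301.4 161.8] 97 cen tidy [ 28.7 -61.9] ang -1.176
side comp [310.9 159.1] 16 cen tidy [  0.1 -85.5] ang 0.611
```

View pics/l2.png

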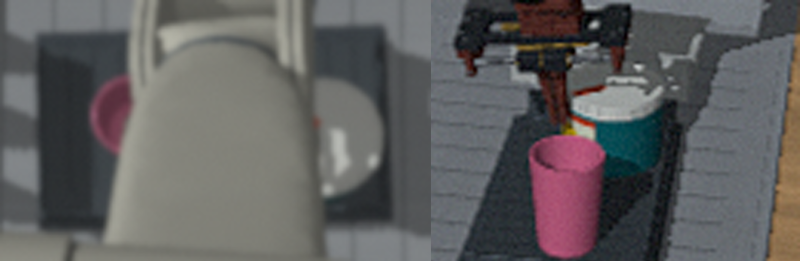

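```bash
python3 -m jog '[[0,[0.05,0.01,0],[0,0,0]],[0,[0.1,0.02,0],[0,0,0]],[0,[0.15,0.03,0],[0,0,0]]]';python3 -m jog '[[0,[0.05,0.01,0],[0,0,0]],[0,[0.1,0.02,0],[0,0,0]],[0,[0.15,0.03,0],[0,0,0]]]'; python3 - <<'E'
from h import *
t,s=pickle.load(open("l2.pkl","rb"))
a=cv2.convertScaleAbs(cv2.resize(t["color"][145:215,335:395],None,fx=8,fy=8,interpolation=cv2.INTER_CUBIC),alpha=1.8)
cv2.imwrite("pics/z2.png",a[:,:,::-1])
E
```

```text
t: 5.45
ee_pos: [591.1, -83.4, 38.9]
orientation: [-1.425, 1.21, -1.248]
ft_force: [1.3, 1.5, -0.3]
width: 0.7
t: 5.75
ee_pos: [591.1, -84.9, 38.8]
orientation: [-1.425, 1.21, -1.248]
ft_force: [0.8, 0.4, -0.6]
width: 0.3
```

View pics/z2.png

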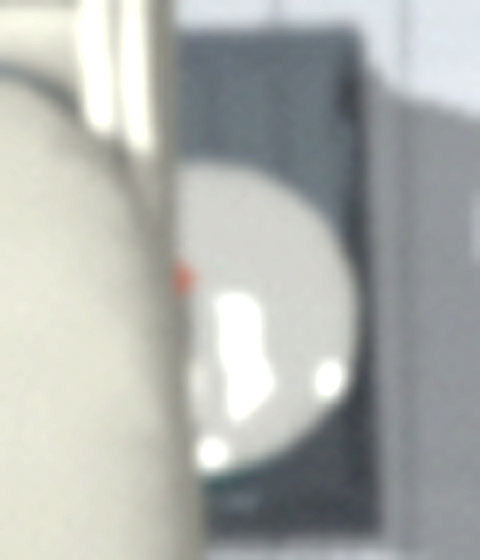

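```bash
python3 - <<'E'
from h import *
from scipy.optimize import least_squares
t,s=pickle.load(open("l2.pkl","rb"))
q=np.array([(210,160),(262,172),(300,200),(343,260),(357,315),(350,365),(325,410),(290,445),(240,470)])/8.+[335,145]-.44
W=cast(t,q[:,0],q[:,1],98)[:,:2]
f=lambda p:np.linalg.norm(W-p,axis=1)-54.6
r=least_squares(f,W.mean(0));print(tid(r.x),f(r.x).round(1))
E
```

```text
[ -28.71080953 -100.50772807] [ 2.3  1.7 -0.3 -1.1 -0.3 -0.  -0.1  0.9  2.6]
```

```bash
python3 -m jog '[[0,[0.08,0.01,0],[0,0,0]],[0,[0.16,0.02,0],[0,0,0]],[0,[0.24,0.03,0],[0,0,0]],[0,[0.32,0.04,0],[0,0,0]]]';python3 -m jog '[[0,[0.05,0.01,0],[0,0,0]],[0,[0.1,0.01,0],[0,0,0]],[0,[0.15,0.02,0],[0,0,0]]]'
```

```text
t: 6.15
ee_pos: [591.2, -88.2, 38.9]
orientation: [-1.425, 1.21, -1.248]
ft_force: [0.2, -0.0, -0.2]
width: 0.5
t: 6.45
ee_pos: [591.2, -89.7, 38.9]
orientation: [-1.425, 1.21, -1.248]
ft_force: [0.3, 0.2, -0.1]
width: 0.6
```

```bash
python3 -m jog '[[0,[0.05,0.01,0],[0,0,0]],[0,[0.1,0.01,0],[0,0,0]]]';python3 -m jog '[[0,[0.05,0.01,0],[0,0,0]],[0,[0.1,0.01,0],[0,0,0]]]'; python3 -c "
from h import *
state();go(20,-70,39)"
```

```text
t: 6.65
ee_pos: [591.2, -90.7, 39.0]
orientation: [-1.425, 1.21, -1.248]
ft_force: [-0.0, 1.1, -0.5]
width: 0.3
t: 6.85
ee_pos: [591.2, -91.7, 39.0]
orientation: [-1.425, 1.21, -1.248]
ft_force: [0.7, 0.1, -0.8]
width: 0.6
t 6.85 p [591.2 -91.7  39. ] f [ 0.75  0.05 -0.78] m [ 0.08 -0.23  0.  ] w 0.6
shift cm [0.15 0.02 0.07] turn [-0.    -0.006 -0.001]
now tidy [ 19.4 -68.5] 39.0
```

```bash
for i in 1; do python3 -m jog '[[0,[0.05,0.01,0],[0,0,0]],[0,[0.1,0.01,0],[0,0,0]]]'; done; python3 look.py 3; python3 - <<'E'
from h import *
t,s=pickle.load(open("l3.pkl","rb"))
a=cv2.convertScaleAbs(cv2.resize(t["color"][145:215,335:395],None,fx=8,fy=8,interpolation=cv2.INTER_CUBIC),alpha=1.8)
b=cv2.convertScaleAbs(cv2.resize(s["color"][130:190,280:350],None,fx=8,fy=8,interpolation=cv2.INTER_CUBIC),alpha=1.2)
cv2.imwrite("pics/z3.png",a[:,:,::-1]);cv2.imwrite("pics/y3.png",b[:,:,::-1])
E
```

```text
t: 7.05
ee_pos: [591.3, -92.5, 39.1]
orientation: [-1.425, 1.21, -1.248]
ft_force: [-0.1, 2.5, -0.9]
width: 0.6
t 7.05 p [591.3 -92.5  39.1] f [-0.05  2.48 -0.91] m [ 0.34 -0.28 -0.03] w 0.6
top tub centre tidy [ -38.2 -170.9] inliers 2 43
side comp [320.8 146.9] 14 cen tidy [ -20.8 -180. ] ang -1.491
side comp [302.2 160.7] 90 cen tidy [ 27.4 -69.9] ang -1.231
side comp [312.1 157.9] 16 cen tidy [ -2.6 -94.5] ang 0.575
```

View pics/z3.png

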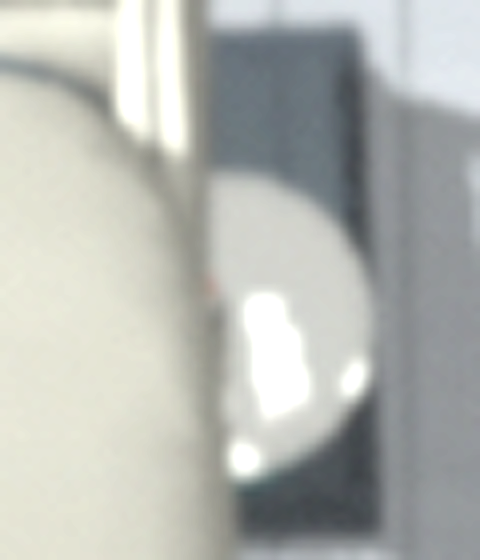

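View pics/y3.png

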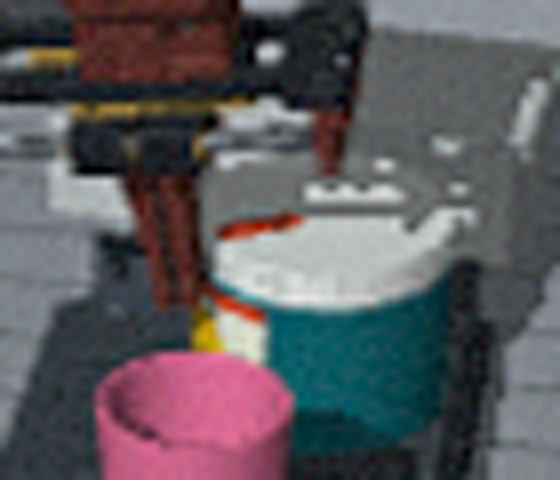

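```bash
python3 -m jog '[[0,[0,0.006,-0.05],[0,0,0]],[0,[0,0.012,-0.1],[0,0,0]]]'; python3 -m jog '[[0,[0,0.006,-0.05],[0,0,0]],[0,[0,0.012,-0.1],[0,0,0]]]'
```

```text
t: 7.35
ee_pos: [590.3, -92.6, 39.1]
orientation: [-1.425, 1.21, -1.248]
ft_force: [0.9, 1.3, -0.1]
width: 0.7
t: 7.55
ee_pos: [589.2, -92.7, 39.1]
orientation: [-1.425, 1.21, -1.248]
ft_force: [1.6, 1.7, -0.3]
width: 0.6
```

```bash
python3 -m jog '[[0,[0,0.006,-0.05],[0,0,0]],[0,[0,0.012,-0.1],[0,0,0]]]'; python3 -m jog '[[0,[0,0.006,-0.05],[0,0,0]],[0,[0,0.012,-0.1],[0,0,0]]]'
```

```text
t: 7.75
ee_pos: [588.2, -92.7, 39.1]
orientation: [-1.425, 1.21, -1.248]
ft_force: [1.4, 1.4, -0.2]
width: 0.4
t: 7.95
ee_pos: [587.2, -92.8, 39.2]
orientation: [-1.425, 1.21, -1.248]
ft_force: [0.7, 1.8, -0.2]
width: 0.4
```

```bash
python3 -m jog '[[0,[0,0.006,-0.05],[0,0,0]],[0,[0,0.012,-0.1],[0,0,0]]]'; python3 -m jog '[[0,[0,0.006,-0.05],[0,0,0]],[0,[0,0.012,-0.1],[0,0,0]]]'
```

```text
t: 8.15
ee_pos: [586.8, -92.8, 39.3]
orientation: [-1.424, 1.209, -1.249]
ft_force: [3.8, 1.7, -0.2]
width: 0.3
t: 8.35
ee_pos: [586.3, -92.8, 39.5]
orientation: [-1.424, 1.208, -1.249]
ft_force: [4.9, 1.8, 0.5]
width: 0.6
```

```bash
python3 -m jog '[[0,[0.13,0.006,0.12],[0,0,0]],[0,[0.27,0.013,0.24],[0,0,0]],[0,[0.4,0.02,0.35],[0,0,0]]]'; python3 look.py 4|grep -v top
```

```text
t: 8.65
ee_pos: [588.8, -96.2, 39.2]
orientation: [-1.424, 1.211, -1.248]
ft_force: [2.6, 4.7, 0.6]
width: 0.6
t 8.65 p [588.8 -96.2  39.2] f [2.63 4.69 0.65] m [ 0.73 -0.57 -0.06] w 0.6
side comp [321.8 147.2] 12 cen tidy [ -24.7 -178.8] ang -1.469
side comp [301.6 158. ] 76 cen tidy [ 32.5 -88.3] ang -1.304
side comp [313.4 157.6] 15 cen tidy [ -6.5 -97.1] ang 0.401
side comp [309.2 167.2] 13 cen tidy [ -2.3 -29.5] ang -0.735
```

```bash
python3 -m jog '[[0,[0.15,0.01,0.1],[0,0,0]],[0,[0.29,0.02,0.21],[0,0,0]],[0,[0.43,0.03,0.31],[0,0,0]]]'; python3 look.py 5|grep -v top
```

```text
t: 9.05
ee_pos: [591.8, -100.9, 39.1]
orientation: [-1.425, 1.21, -1.248]
ft_force: [1.2, 2.5, -0.1]
width: 0.7
t 9.05 p [ 591.8 -100.9   39.1] f [ 1.23  2.48 -0.11] m [ 0.55 -0.51  0.06] w 0.7
side comp [320.9 146.8] 10 cen tidy [ -21.1 -181. ] ang -1.349
side comp [302.1 158.9] 94 cen tidy [ 29.8 -82.1] ang -1.237
side comp [312.6 157.2] 18 cen tidy [ -3.3 -99.7] ang 0.421
```

```bash
python3 -m jog '[[0,[0,-0.19,1.5],[0,0,0]],[0,[0.5,-0.11,1.5],[0,0,0]],[0,[1,-0.04,1.5],[0,0,0]],[0,[1.2,-0.01,1.5],[0,0,0]],[0,[1.2,0.05,1.0],[0,0,0]],[0,[1.2,0.08,0.8],[0,0,0]]]'; python3 look.py 6|grep -v top; python3 -c "
from h import *
go(20,-90,39)"
```

```text
t: 9.75
ee_pos: [598.8, -113.1, 39.0]
orientation: [-1.426, 1.211, -1.248]
ft_force: [0.6, 0.1, -0.3]
width: 0.4
t 9.75 p [ 598.8 -113.1   39. ] f [ 0.56  0.07 -0.27] m [ 0.07 -0.16 -0.  ] w 0.4
side comp [299.9 156.1] 78 cen tidy [  40.4 -101. ] ang -1.318
side comp [312.1 157.4] 17 cen tidy [ -2.  -98.1] ang 0.316
side comp [308.3 166.9] 11 cen tidy [  0.9 -31.2] ang -0.85
shift cm [ 0.    0.1  -0.66] turn [ 0.    -0.006 -0.001]
now tidy [ 26.7 -90. ] 39.2
```

```bash
python3 -m jog '[[0,[0,0.006,-0.05],[0,0,0]],[0,[0,0.012,-0.1],[0,0,0]],[0,[0,0.018,-0.15],[0,0,0]]]'; python3 -m jog '[[0,[0,0.006,-0.05],[0,0,0]],[0,[0,0.012,-0.1],[0,0,0]]]'
```

```text
t: 10.15
ee_pos: [598.6, -112.9, 39.2]
orientation: [-1.425, 1.21, -1.248]
ft_force: [-0.0, -0.1, 0.7]
width: 0.6
t: 10.35
ee_pos: [597.6, -113.0, 39.2]
orientation: [-1.425, 1.21, -1.248]
ft_force: [-1.0, 0.2, 0.2]
width: 0.6
```

```bash
python3 -m jog '[[0,[0,0.006,-0.05],[0,0,0]],[0,[0,0.012,-0.1],[0,0,0]],[0,[0,0.018,-0.15],[0,0,0]]]'; python3 -m jog '[[0,[0,0.006,-0.05],[0,0,0]],[0,[0,0.012,-0.1],[0,0,0]]]'
```

```text
t: 10.65
ee_pos: [596.8, -113.1, 39.4]
orientation: [-1.424, 1.209, -1.249]
ft_force: [3.0, -0.3, 0.7]
width: 0.4
t: 10.85
ee_pos: [596.5, -113.1, 39.7]
orientation: [-1.423, 1.208, -1.25]
ft_force: [6.2, 0.3, 0.4]
width: 0.5
```

```bash
python3 -m jog '[[0,[0,0.006,-0.05],[0,0,0]],[0,[0,0.012,-0.1],[0,0,0]],[0,[0,0.018,-0.15],[0,0,0]]]'
```

```text
t: 11.15
ee_pos: [596.3, -113.1, 40.1]
orientation: [-1.421, 1.205, -1.251]
ft_force: [7.8, 1.1, 1.4]
width: 0.6
```

```bash
python3 -m jog '[[0,[0.2,0.02,0.07],[0,0,0]],[0,[0.4,0.045,0.14],[0,0,0]],[0,[0.6,0.067,0.2],[0,0,0]]]'; python3 look.py 7|grep -v top
```

```text
t: 11.45
ee_pos: [597.5, -118.3, 39.9]
orientation: [-1.421, 1.208, -1.25]
ft_force: [5.1, 5.4, 1.4]
width: 0.4
t 11.45 p [ 597.5 -118.3   39.9] f [5.1  5.45 1.35] m [ 0.74 -1.02  0.1 ] w 0.4
side comp [300.8 155.2] 71 cen tidy [  38.3 -107.5] ang -1.323
side comp [312.9 156.6] 17 cen tidy [  -4. -104.] ang 0.246
side comp [307.4 166.1] 10 cen tidy [  4.5 -36. ] ang -0.881
```

```bash
python3 -m jog '[[0,[0.2,0.026,0.04],[0,0,0]],[0,[0.4,0.05,0.08],[0,0,0]]]'; python3 look.py 8|grep -v top
```

```text
t: 11.75
ee_pos: [598.1, -122.5, 39.9]
orientation: [-1.422, 1.208, -1.249]
ft_force: [4.4, 3.1, 2.4]
width: 0.3
t 11.75 p [ 598.1 -122.5   39.9] f [4.37 3.15 2.42] m [ 0.63 -0.98  0.05] w 0.3
side comp [300.8 154.4] 79 cen tidy [  39.3 -113.3] ang -1.332
side comp [312.5 156.5] 20 cen tidy [  -2.4 -104.4] ang 0.17
side comp [306.8 165.4] 9 cen tidy [  7.1 -40. ] ang -0.904
```

```bash
python3 -m jog '[[0,[0.2,0.03,0.02],[0,0,0]],[0,[0.4,0.06,0.04],[0,0,0]]]'; python3 look.py 9|grep -v top;  python3 -m jog '[[0,[0.2,0.03,0.01],[0,0,0]],[0,[0.4,0.06,0.02],[0,0,0]]]'; python3 look.py 10|grep -v top
```

```text
t: 12.05
ee_pos: [598.4, -126.6, 39.8]
orientation: [-1.422, 1.208, -1.249]
ft_force: [4.5, 4.1, 0.5]
width: 0.4
t 12.05 p [ 598.4 -126.6   39.8] f [4.54 4.12 0.48] m [ 0.63 -0.95  0.07] w 0.4
side comp [301.  153.8] 77 cen tidy [  39.2 -117.8] ang -1.318
side comp [312.8 156.1] 13 cen tidy [  -2.8 -107.5] ang -0.035
side comp [306.5 165.2] 8 cen tidy [  8.2 -41.1] ang -0.95
t: 12.35
ee_pos: [598.6, -130.7, 39.7]
orientation: [-1.422, 1.208, -1.249]
ft_force: [5.4, 3.8, -0.2]
width: 0.3
t 12.35 p [ 598.6 -130.7   39.7] f [ 5.41  3.79 -0.22] m [ 0.52 -0.97  0.09] w 0.3
side comp [301.3 153.2] 75 cen tidy [  39.2 -122.4] ang -1.351
side comp [311.6 155.7] 14 cen tidy [   1.3 -109.5] ang -0.007
side comp [306.  164.8] 6 cen tidy [ 10.3 -43.6] ang -1.014
```

```bash
python3 -m jog '[[0,[0,-0.1,1],[0,0,0]],[0,[0,-0.4,3],[0,0,0]],[0,[0.6,-4,2.5],[0,0,0]],[0,[1.3,-9,2],[0,0,0]],[0,[0,-14,1.5],[0,0,0]],[0,[-5,-16,1.2],[0,0,0]],[0,[-10,-16,1],[0,0,0]],[0,[-14,-16,1],[0,0,0]]]'; python3 look.py 11;python3 - <<'E'
from h import *
t,s=pickle.load(open("l11.pkl","rb"))
a=cv2.convertScaleAbs(cv2.resize(t["color"][145:215,325:395],None,fx=8,fy=8,interpolation=cv2.INTER_CUBIC),alpha=1.4)
cv2.imwrite("pics/z11.png",a[:,:,::-1])
E
```

```text
t: 13.25
ee_pos: [622.6, 33.6, 174.4]
orientation: [-1.424, 1.21, -1.249]
ft_force: [0.0, 1.1, 0.3]
width: 0.6
t 13.25 p [622.6  33.6 174.4] f [0.04 1.11 0.28] m [ 0.03 -0.14  0.03] w 0.6
top stripe n 26 cen tidy [  -5.5 -104.5] ang rel 0.042
top tub centre tidy [-50.4 -93.7] inliers 10 127
side comp [311.9 155.9] 14 cen tidy [   0.4 -108.1] ang 0.002
```

View pics/z11.png

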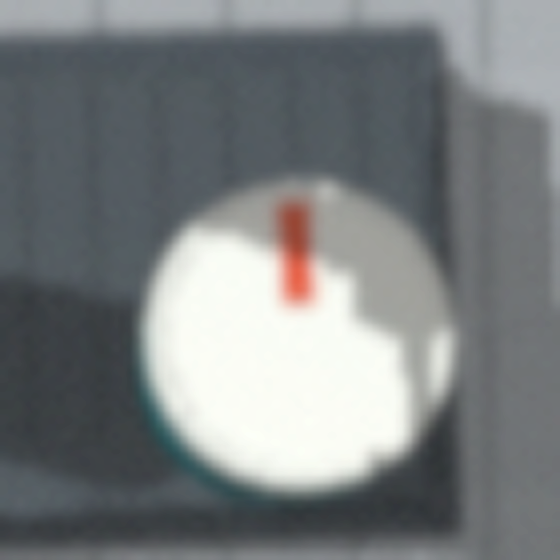

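View pics/l11.png

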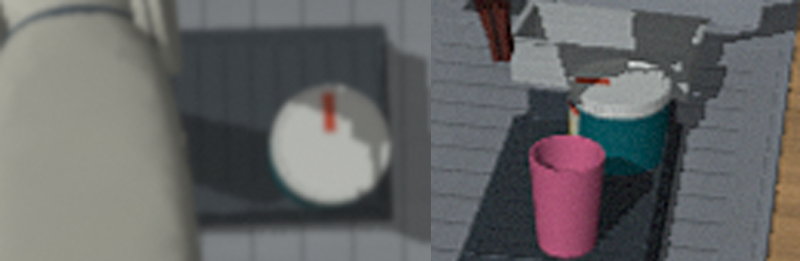

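```bash
cat > cen.py <<'E'
from h import *
import sys
t,s=pickle.load(open(sys.argv[1],"rb"))
h=cv2.cvtColor(t["color"],cv2.COLOR_RGB2HSV);m=((h[...,2]>95)&(h[...,1]<45))|((h[...,0]<12)&(h[...,1]>110))
m[:,:330]=0;m[:,383:]=0;m[:160]=0;m[210:]=0
n,l,st,ce=cv2.connectedComponentsWithStats(m.astype(np.uint8));i=1+np.argmax(st[1:,4]);print(st[i])
cs,_=cv2.findContours((l==i).astype(np.uint8),0,1);(u,v),ax,_=cv2.fitEllipse(cv2.convexHull(max(cs,key=cv2.contourArea)));print(u,v,ax)
p=cast(t,u,v,98)[:2];print("centre tidy",tid(p),"vs home",tid(p)-[-31,-111])
r=(h[...,0]<12)&(h[...,1]>110)&(l==i);v,u=np.nonzero(r);c=cast(t,u,v,98)[:,:2].mean(0);d=tid(c)-tid(p);print("label ang centroid",np.arctan2(d[1],d[0]),np.hypot(*d))
E
python3 cen.py l11.pkl; python3 - <<'E'
from h import *
t,s=pickle.load(open("l11.pkl","rb"))
V=cv2.GaussianBlur(cv2.cvtColor(t["color"],cv2.COLOR_RGB2HSV)[...,2].astype(float),(3,3),0)
pts=[]
for uu in range(345,377):
    g=np.diff(V[143:162,uu]);pts.append((uu,143+np.argmin(g)+.5))
W=cast(t,np.array(pts)[:,0],np.array(pts)[:,1],8)[:,:2]
print("front edge in tidy x",np.array([tid(w_) for w_ in W])[:,0].round(1))
E
```

```text
[ 343  167   40   40 1155]
361.77203369140625 186.7776641845703 (38.35255432128906, 39.452880859375)
centre tidy [ -36.97476476 -104.14433459] vs home [-5.97476476  6.85566541]
label ang centroid -0.012646524638431168 31.45130150436329
front edge in tidy x [95.9 95.8 95.7 95.7 95.6 95.5 95.4 95.4 95.3 95.2 95.1 95.  95.  94.9
 94.8 94.7 94.7 94.6 94.5 94.4 94.3 94.3 97.3 97.3 97.2 97.1 97.  97.
 96.9 96.8 96.7 96.6]
```

```bash
python3 - <<'E'
from h import *
t,s=pickle.load(open("l11.pkl","rb"))
s0=pickle.load(open("side0.pkl","rb"))
a=cv2.convertScaleAbs(cv2.resize(s["color"][130:190,290:360],None,fx=8,fy=8,interpolation=cv2.INTER_CUBIC),alpha=1.3)
cv2.imwrite("pics/s11.png",a[:,:,::-1])
b=cv2.convertScaleAbs(cv2.resize(s0["color"][140:235,260:365],None,fx=6,fy=6,interpolation=cv2.INTER_CUBIC),alpha=2.2)
cv2.imwrite("pics/s00.png",b[:,:,::-1])
E
```

```text
(no output)
```

View pics/s11.png

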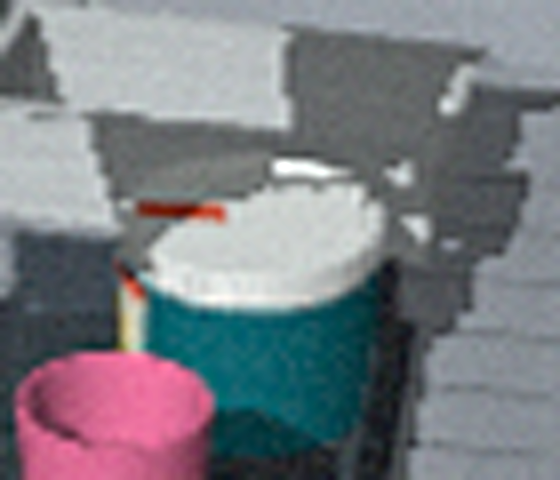

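View pics/s00.png

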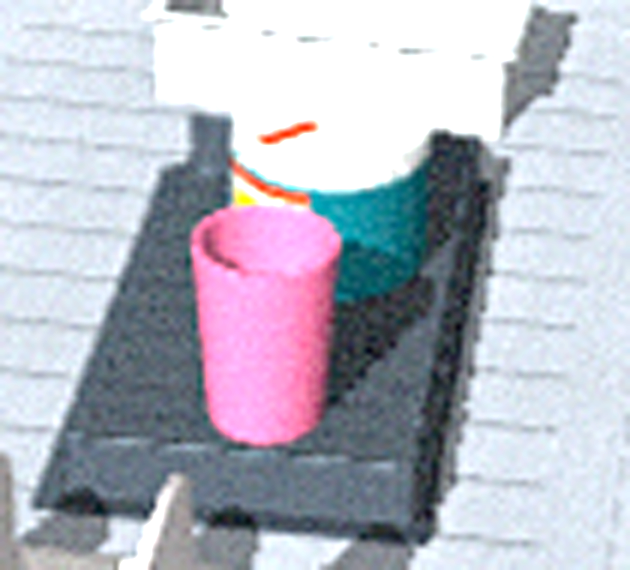

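```bash
python3 - <<'E'
from h import *
t,s=pickle.load(open("l11.pkl","rb"))
c6=lambda x,y:(260+x/6-.42,140+y/6-.42)
for nm,x,y,z in[("near front tray",38,492,8),("far front tray",162,171,8),("mid front",100,331,8),("near wall top front",65,432,49),("near wall top back",405,462,49),("near back bottom",422,535,4),("far wall front top",190,115,49),("far wall front bottom",190,165,8)]:
    print(nm,cast(s,*map(np.array,c6(x,y)),z)[:2].round(1))
c8=lambda x,y:(290+x/8-.44,130+y/8-.44)
# lid front-bottom rim, ellipse points of lid top edge z 98 (near lip hidden): left (118,235) right (388,235)
for nm,x,y,z in[("lid left",120,235,96),("lid right",386,232,96),("lid bottom-near upper",262,285,98),("lid far top",255,155,98),("stripe out",138,209,98),("stripe in",226,214,98),("wall inner top right",0,0,49)]:
    print(nm,cast(s,*map(np.array,c8(x,y)),z)[:2].round(1))
c=cast(t,np.array(362.),np.array(186.7),98);print("top-cam lid centre",c)
print("top stripe",)
z11=lambda x,y:(325+x/8-.44,145+y/8-.44)
for p in((294,204),(297,302)): print(cast(t,*map(np.array,z11(*p)),98)[:2])
for p,z in(((438,28),8),((460,530),4),((0,45),8)): print("tray",p,cast(t,*map(np.array,z11(*p)),z)[:2])
E
```

```text
near front tray [663.4 142.6]
far front tray [ 676.1 -188.2]
mid front [669.3  -8. ]
near wall top front [647.  145.6]
near wall top back [478.6 139.1]
near back bottom [469.2 136.5]
far wall front top [ 657.9 -187. ]
far wall front bottom [ 661.2 -198.7]
lid left [ 594.4 -109.6]
lid right [ 485.  -134.5]
lid bottom-near upper [528.5 -75.3]
lid far top [ 550.  -189.7]
stripe out [ 590.6 -130.2]
stripe in [ 553.3 -133.2]
wall inner top right [ 718.2 -427.3]
top-cam lid centre [ 536.31778293 -129.89989057   98.        ]
top stripe
[ 584.91866557 -128.08251583]
[ 549.0991822  -129.03764258]
tray (438, 28) [ 669.89317012 -191.96106702]
tray (460, 530) [ 475.69740196 -199.32756434]
tray (0, 45) [661.70219769 -22.8165264 ]
```

```bash
python3 -c "
from h import *
go(-30,-25,174);go(-30,-25,39)"
```

```text
shift cm [ 8.32  2.2  -8.18] turn [ 0.002 -0.001 -0.002]
now tidy [54.1 58.8] 172.4
shift cm [ 6.27 15.43 -6.46] turn [ 0.002 -0.001 -0.002]
now tidy [54.1 58.8] 172.4
```

```bash
python3 -m jog '[[0,[4,1,-4],[0,0,0]],[0,[8.3,2.2,-8.2],[0,0,0]],[0,[8.3,2.2,-8.2],[0,0,0]],[0,[8,5,-7.8],[0,0,0]],[0,[7.3,9,-7.3],[0,0,0]],[0,[6.8,12.5,-6.8],[0,0,0]],[0,[6.3,15.3,-6.5],[0,0,0]],[0,[6.3,15.3,-6.5],[0,0,0]]]'; python3 -m jog '[[0,[0.15,0.02,0],[0,0,0]],[0,[0.3,0.05,0],[0,0,0]],[0,[0.45,0.07,0],[0,0,0]],[0,[0.6,0.09,0],[0,0,0]],[0,[0.7,0.1,0],[0,0,0]]]'
```

```text
t: 14.15
ee_pos: [538.3, -54.9, 37.8]
orientation: [-1.431, 1.216, -1.244]
ft_force: [0.1, -0.8, -0.5]
width: 0.3
t: 14.65
ee_pos: [541.9, -61.8, 42.1]
orientation: [-1.424, 1.209, -1.249]
ft_force: [-0.0, 0.3, 0.0]
width: 0.6
```

```bash
for i in 1; do python3 -m jog '[[0,[0.06,0.05,0],[0,0,0]],[0,[0.12,0.1,0],[0,0,0]],[0,[0.18,0.15,0],[0,0,0]]]'; done; python3 -m jog '[[0,[0.05,0.03,0],[0,0,0]],[0,[0.1,0.06,0],[0,0,0]],[0,[0.15,0.08,0],[0,0,0]]]'
```

```text
t: 14.95
ee_pos: [541.2, -63.7, 40.1]
orientation: [-1.425, 1.21, -1.248]
ft_force: [-0.8, 0.1, 0.2]
width: 0.5
t: 15.25
ee_pos: [541.1, -65.3, 39.4]
orientation: [-1.425, 1.21, -1.248]
ft_force: [0.2, -0.5, 1.1]
width: 0.7
```

```bash
python3 -m jog '[[0,[0.05,0.01,0],[0,0,0]],[0,[0.1,0.02,0],[0,0,0]]]'; python3 -m jog '[[0,[0.05,0.01,0],[0,0,0]],[0,[0.1,0.02,0],[0,0,0]]]';python3 -m jog '[[0,[0.05,0.01,0],[0,0,0]]]'
```

```text
t: 15.45
ee_pos: [541.2, -66.3, 39.5]
orientation: [-1.425, 1.21, -1.248]
ft_force: [-0.4, -0.4, -0.3]
width: 0.4
t: 15.65
ee_pos: [541.2, -67.3, 39.4]
orientation: [-1.425, 1.21, -1.248]
ft_force: [-1.3, 0.3, -0.8]
width: 0.8
t: 15.75
ee_pos: [541.2, -67.8, 39.4]
orientation: [-1.425, 1.21, -1.248]
ft_force: [0.0, -0.2, 0.2]
width: 0.7
```

```bash
python3 -m jog '[[0,[0.05,0.01,0],[0,0,0]],[0,[0.1,0.02,0],[0,0,0]]]'; python3 -m jog '[[0,[0.05,0.01,0],[0,0,0]],[0,[0.1,0.02,0],[0,0,0]]]'
```

```text
t: 15.95
ee_pos: [541.2, -68.8, 39.4]
orientation: [-1.425, 1.21, -1.248]
ft_force: [0.2, 0.4, 0.3]
width: 0.1
t: 16.15
ee_pos: [541.2, -69.8, 39.3]
orientation: [-1.425, 1.21, -1.248]
ft_force: [-0.2, -0.1, 0.5]
width: 0.8
```

```bash
python3 -m jog '[[0,[0.05,0.01,0],[0,0,0]],[0,[0.1,0.02,0],[0,0,0]]]'; python3 -m jog '[[0,[0.05,0.01,0],[0,0,0]],[0,[0.1,0.02,0],[0,0,0]]]'; python3 look.py 12
```

```text
t: 16.35
ee_pos: [541.2, -70.3, 39.3]
orientation: [-1.424, 1.211, -1.248]
ft_force: [0.3, 5.4, 1.1]
width: 0.6
t: 16.55
ee_pos: [541.3, -70.5, 39.4]
orientation: [-1.423, 1.211, -1.248]
ft_force: [-0.4, 10.7, 3.5]
width: 0.5
t 16.55 p [541.3 -70.5  39.4] f [-0.45 10.73  3.49] m [ 1.65  0.06 -0.25] w 0.5
top stripe n 27 cen tidy [  -7.2 -105.3] ang rel 0.033
top tub centre tidy [  13.5 -171.9] inliers 3 30
side comp [335.3 150.3] 16 cen tidy [ -74.  -162.8] ang -1.477
side comp [314.7 163.7] 78 cen tidy [-16.5 -56.5] ang -1.342
```

View pics/l12.png

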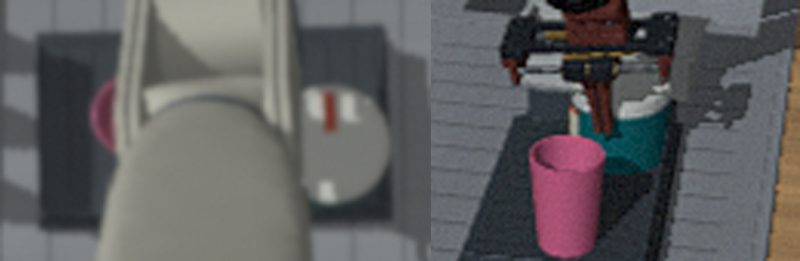

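```bash
python3 -m jog '[[0,[-0.3,-0.04,0],[0,0,0]],[0,[-2,-0.3,0],[0,0,0]],[0,[-1.5,-4,-0.5],[0,0,0]],[0,[-0.8,-9,-1],[0,0,0]],[0,[0,-14,-1.7],[0,0,0]],[0,[-4,-15,-1.7],[0,0,0]],[0,[-8,-15,1],[0,0,0]],[0,[-11,-15,5],[0,0,0]]]'; python3 look.py 13; python3 cen.py l13.pkl
```

```text
t: 17.45
ee_pos: [605.8, 63.2, 164.5]
orientation: [-1.424, 1.208, -1.248]
ft_force: [0.7, -0.3, -0.1]
width: 0.6
t 17.45 p [605.8  63.2 164.5] f [ 0.74 -0.25 -0.07] m [ 0.03 -0.15 -0.04] w 0.6
top stripe n 27 cen tidy [  -5.7 -104.7] ang rel 0.053
top tub centre tidy [-80.5 -62.2] inliers 5 83
side comp [311.9 155.8] 16 cen tidy [   0.2 -109. ] ang 0.011
side comp [306.  165.2] 6 cen tidy [  9.9 -41.4] ang -1.012
[ 343  167   39   39 1112]
361.4828186035156 186.43898010253906 (38.40479278564453, 38.96268081665039)
centre tidy [ -35.96776829 -103.34690755] vs home [-4.96776829  7.65309245]
label ang centroid nan nancen.py:9: RuntimeWarning: Mean of empty slice.
  r=(h[...,0]<12)&(h[...,1]>110)&(l==i);v,u=np.nonzero(r);c=cast(t,u,v,98)[:,:2].mean(0);d=tid(c)-tid(p);print("label ang centroid",np.arctan2(d[1],d[0]),np.hypot(*d))
  ret = um.true_divide(
```

View pics/l13.png

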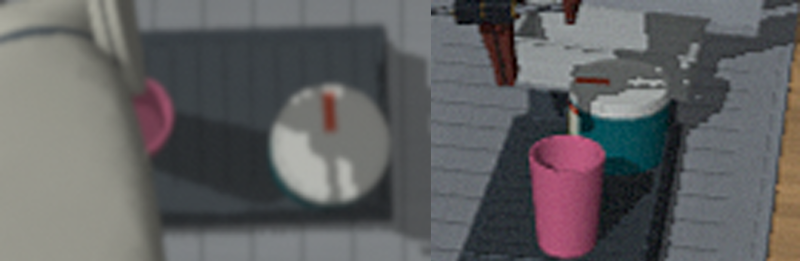

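```bash
python3 -c "
from h import *
go(44,-108,164);go(44,-108,39)"
```

```text
shift cm [19.34  2.7   0.56] turn [-0.002 -0.003 -0.001]
now tidy [42.4 87.4] 161.7
shift cm [17.44 14.95  2.1 ] turn [-0.002 -0.003 -0.001]
now tidy [42.4 87.4] 161.7
```

```bash
python3 -m jog '[[0,[5,1,0.5],[0,0,0]],[0,[10,2,0.5],[0,0,0]],[0,[15,2.5,0.5],[0,0,0]],[0,[19.3,2.7,0.6],[0,0,0]],[0,[19,5,1],[0,0,0]],[0,[18.3,9.5,1.5],[0,0,0]],[0,[17.5,14.5,2.1],[0,0,0]],[0,[17.5,14.8,2.1],[0,0,0]]]'; python3 -m jog '[[0,[0,0,0],[0,0,0]],[0,[0,0.02,-0.2],[0,0,0]],[0,[0,0.05,-0.4],[0,0,0]],[0,[0,0.08,-0.6],[0,0,0]]]'
```

```text
t: 18.35
ee_pos: [608.1, -134.2, 36.5]
orientation: [-1.433, 1.219, -1.241]
ft_force: [-1.5, 0.0, -0.2]
width: 0.3
t: 18.75
ee_pos: [608.8, -135.4, 44.4]
orientation: [-1.423, 1.207, -1.25]
ft_force: [-0.4, -0.5, 0.0]
width: 0.5
```

```bash
python3 -m jog '[[0,[-0.47,0.37,0.05],[0,0,0]],[0,[-0.47,0.4,-0.1],[0,0,0]],[0,[-0.47,0.43,-0.3],[0,0,0]],[0,[-0.47,0.45,-0.5],[0,0,0]]]'; python3 -m jog '[[0,[0,0.01,-0.08],[0,0,0]],[0,[0,0.02,-0.16],[0,0,0]]]'
```

```text
t: 19.15
ee_pos: [601.8, -131.4, 37.7]
orientation: [-1.425, 1.21, -1.248]
ft_force: [0.3, 0.1, 0.7]
width: 0.5
t: 19.35
ee_pos: [600.3, -131.6, 37.7]
orientation: [-1.425, 1.21, -1.248]
ft_force: [0.1, -0.2, -0.8]
width: 0.7
```

```bash
python3 -m jog '[[0,[0,0.006,-0.05],[0,0,0]],[0,[0,0.012,-0.1],[0,0,0]]]'; python3 -m jog '[[0,[0,0.006,-0.05],[0,0,0]],[0,[0,0.012,-0.1],[0,0,0]]]'
```

```text
t: 19.55
ee_pos: [599.4, -131.6, 37.7]
orientation: [-1.425, 1.21, -1.248]
ft_force: [-0.0, -0.4, -0.0]
width: 0.5
t: 19.75
ee_pos: [598.9, -131.6, 37.9]
orientation: [-1.424, 1.209, -1.249]
ft_force: [2.3, -0.2, 0.0]
width: 0.3
```

```bash
python3 -m jog '[[0,[0,0.006,-0.05],[0,0,0]],[0,[0,0.006,-0.05],[0,0,0]]]'
```

```text
t: 19.95
ee_pos: [598.8, -131.6, 38.0]
orientation: [-1.424, 1.208, -1.249]
ft_force: [3.3, 1.0, -0.7]
width: 0.8
```

```bash
python3 -m jog '[[0,[0,-0.1,1],[0,0,0]],[0,[0,-0.4,3],[0,0,0]],[0,[0.6,-4,2.5],[0,0,0]],[0,[1.3,-9,2],[0,0,0]],[0,[0,-14,1.5],[0,0,0]],[0,[-5,-18,1.2],[0,0,0]],[0,[-10,-22,1],[0,0,0]],[0,[-14,-25,1],[0,0,0]]]'; python3 -m jog '[[0,[-5,-1,0],[0,0,0]],[0,[-8,-2,0],[0,0,0]],[0,[-8,-2,0],[0,0,0]]]'; python3 look.py 14; python3 cen.py l14.pkl; python3 - <<'E'
from h import *
t,s=pickle.load(open("l14.pkl","rb"))
a=cv2.convertScaleAbs(cv2.resize(t["color"][145:215,325:395],None,fx=8,fy=8,interpolation=cv2.INTER_CUBIC),alpha=1.4)
cv2.imwrite("pics/z14.png",a[:,:,::-1])
# weighted stripe axis via redness, both cams; calibrate on known initial frames
def stripe(im,box):
    x0,x1,y0,y1=box;c=im["color"][y0:y1,x0:x1].astype(float);wgt=np.clip(c[...,0]/(c[...,1]+c[...,2]+1)*2-1.25,0,None)
    v,u=np.mgrid[y0:y1,x0:x1];W=cast(im,u.ravel(),v.ravel(),98)[:,:2];g=wgt.ravel();m=(g[:,None]*W).sum(0)/g.sum();d=W-m
    e,ev=np.linalg.eigh((g[:,None]*d).T@d/g.sum());a=ev[:,1]*np.sign(ev[0,1]);return m.round(1),np.arctan2(a[1],a[0])-.036,np.sqrt(e)
print("top",stripe(t,(352,372,166,186)));print("side",stripe(s,(303,320,152,159)))
t0=pickle.load(open("top0.pkl","rb"));s0=pickle.load(open("side0.pkl","rb"))
print("init top",stripe(t0,(340,356,164,182)),"side",stripe(s0,(298,315,156,166)))
E
```

```text
t: 20.75
ee_pos: [632.9, 20.4, 247.1]
orientation: [-1.425, 1.211, -1.248]
ft_force: [0.4, 0.1, -0.5]
width: 0.5
t: 21.05
ee_pos: [633.6, 105.6, 253.6]
orientation: [-1.426, 1.206, -1.244]
ft_force: [-0.5, -0.3, -0.7]
width: 0.6
t 21.05 p [633.6 105.6 253.6] f [-0.55 -0.28 -0.7 ] m [ 0.   -0.13  0.08] w 0.6
top stripe n 30 cen tidy [  -5.5 -104.5] ang rel 0.095
top tub centre tidy [ -37.6 -103. ] inliers 43 151
side comp [312.  155.9] 14 cen tidy [-1.000e-01 -1.082e+02] ang 0.019
[ 343  167   39   40 1185]
361.781005859375 186.4410858154297 (38.97586441040039, 39.552032470703125)
centre tidy [ -35.99666318 -104.20713742] vs home [-4.99666318  6.79286258]
label ang centroid -0.010979124325392404 30.472855581829712
top (array([ 567.5, -128.7]), np.float64(0.03427428803796837), array([2.4448771 , 9.53368029]))
side (array([ 573.1, -131.7]), np.float64(0.11687608338973737), array([1.76056069, 8.47931421]))
init top (array([575.9, -85.9]), np.float64(0.7462574913568343), array([2.53036538, 9.46158517])) side (array([580. , -88.6]), np.float64(0.7644926207697099), array([2.04266434, 9.62982019]))
```

View pics/z14.png

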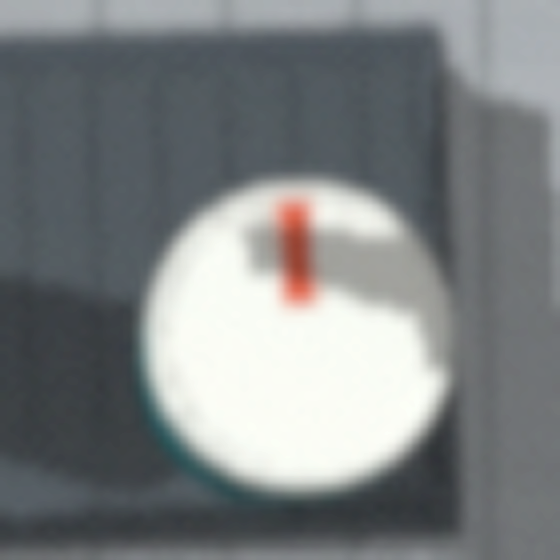

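View pics/l14.png

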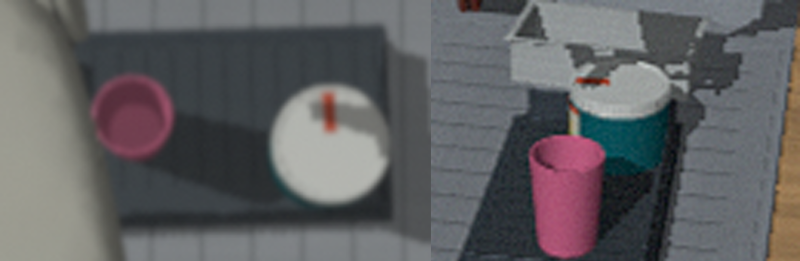

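```bash
python3 - <<'E'
from h import *
from workcell import ctrl
for n,box in(("top",(350,374,164,186)),("side",(304,320,152,159))):
    ims=[ctrl.get_image(n) for _ in range(5)];im=ims[0];c=np.mean([i["color"].astype(float) for i in ims],0);x0,x1,y0,y1=box
    c=c[y0:y1,x0:x1];red=c[...,0]/c.sum(-1);g=np.clip((red-.42)/.2,0,1)
    v,u=np.mgrid[y0:y1,x0:x1];W=cast(im,u.ravel(),v.ravel(),98)[:,:2];g=g.ravel();m=(g[:,None]*W).sum(0)/g.sum();d=W-m
    e,ev=np.linalg.eigh((g[:,None]*d).T@d/g.sum());a=ev[:,1]*np.sign(ev[0,1]);print(n,m.round(1),"rel",np.arctan2(a[1],a[0])-.036,np.sqrt(e),(g>.3).sum())
    cv2.imwrite(f"pics/st_{n}.png",cv2.resize(np.uint8(c),None,fx=20,fy=20,interpolation=0)[:,:,::-1])
    if n=="side": print((g.reshape(y1-y0,x1-x0)*9).astype(int))
E
```

```text
top [ 567.4 -128.8] rel 0.044991249931835 [2.03700794 9.05938785] 22
side [ 572.3 -132. ] rel 0.09997318730455804 [ 2.05661856 10.36679838] 12
[[0 0 0 0 0 0 0 0 0 0 0 0 0 0 0 0]
 [0 0 0 0 0 0 0 0 0 0 0 0 0 0 0 0]
 [0 0 0 0 0 0 0 0 0 0 0 0 0 0 0 0]
 [0 0 0 0 3 0 0 1 1 0 0 0 0 0 0 0]
 [0 0 0 3 9 9 9 9 9 9 9 9 9 8 0 0]
 [0 0 0 0 0 0 0 0 0 0 0 0 0 2 0 0]
 [0 0 0 0 0 0 0 0 0 0 0 0 0 0 0 0]]
```

```bash
python3 - <<'E'
from h import *
from scipy.optimize import least_squares
from workcell import ctrl
s0=pickle.load(open("side0.pkl","rb"));ims=[ctrl.get_image("side") for _ in range(4)]
s1=dict(ims[0]);s1["color"]=np.mean([i["color"].astype(float) for i in ims],0).astype(np.uint8)
cv2.imwrite("pics/sf.png",cv2.resize(s1["color"][140:190,295:350],None,fx=10,fy=10,interpolation=0)[:,:,::-1])
cv2.imwrite("pics/si.png",cv2.resize(s0["color"][140:190,295:350],None,fx=10,fy=10,interpolation=0)[:,:,::-1])
for nm,s in(("init",s0),("final",s1)):
    h=cv2.cvtColor(s["color"],cv2.COLOR_RGB2HSV)
    for v in range(160,180):
        row=h[v,295:350];teal=((row[:,0]>82)&(row[:,0]<98)&(row[:,1]>120));k=np.nonzero(teal)[0]
        if len(k): print(nm,v,295+k[0],295+k[-1],end=" | ")
    print()
E
```

```text
init 167 331 331 | init 168 329 331 | init 169 328 330 | init 170 326 330 | init 171 308 330 | init 172 312 331 | init 173 312 330 | init 174 312 330 | init 175 313 330 | init 176 315 329 | init 177 316 330 | init 178 316 330 | init 179 317 330 | 
final 165 336 337 | final 166 334 336 | final 167 309 336 | final 168 309 336 | final 169 309 336 | final 170 309 336 | final 171 309 336 | final 172 309 336 | final 173 309 340 | final 174 310 335 | final 175 313 335 | final 176 315 335 | final 177 316 335 | final 178 316 335 | final 179 317 334 |
```

View pics/sf.png

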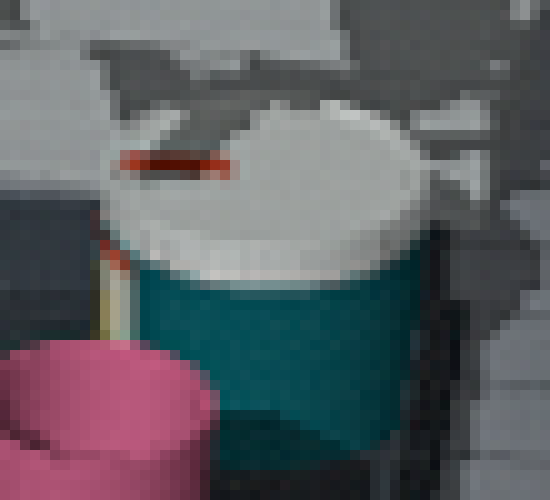

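View pics/si.png

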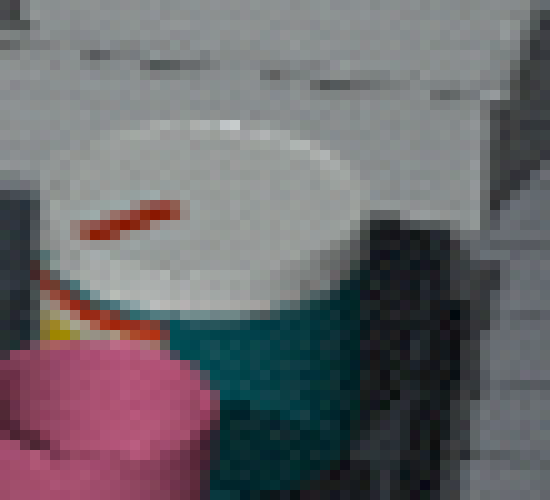

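Both walls are confirmed by feel. The label reads about 0.02 to 0.1 rad too far counter-clockwise, depending on the estimate, so I'll make one small corrective roll of about 0.05 rad.

```bash
python3 -c "
from h import *
p=tid([613,-128]);go(*p,254);go(*p,40)"
```

```text
shift cm [22.6   3.72 -2.23] turn [-0.    -0.006 -0.001]
now tidy [ 68.2 122.9] 253.1
shift cm [19.33 24.7   0.44] turn [-0.    -0.006 -0.001]
now tidy [ 68.2 122.9] 253.1
```

```bash
python3 -m jog '[[0,[5,1,0],[0,0,0]],[0,[10,2,0],[0,0,0]],[0,[15,3,0],[0,0,0]],[0,[20,4,0],[0,0,0]],[0,[22.5,6,0],[0,0,0]],[0,[22,9,0],[0,0,0]],[0,[21.3,13,0.2],[0,0,0]],[0,[21,16,0.3],[0,0,0]]]';  python3 -c "
from h import *
p=tid([613,-128]);go(*p,40)"
```

```text
t: 22.65
ee_pos: [621.8, -131.2, 126.1]
orientation: [-1.425, 1.211, -1.248]
ft_force: [0.2, 0.6, -0.4]
width: 0.1
shift cm [-1.65  8.5   0.22] turn [ 0.001 -0.007 -0.002]
now tidy [  48.6 -109. ] 126.1
```

```bash
python3 -m jog '[[0,[-0.7,3,0.1],[0,0,0]],[0,[-1.2,6,0.2],[0,0,0]],[0,[-1.6,8.5,0.2],[0,0,0]],[0,[-1.6,8.5,0.2],[0,0,0]],[0,[-1.6,8.5,0.2],[0,0,0]]]';  python3 -c "
from h import *
p=tid([602,-128]);go(*p,39)"
```

```text
t: 23.15
ee_pos: [614.0, -128.3, 42.2]
orientation: [-1.425, 1.21, -1.248]
ft_force: [0.6, 0.1, 0.7]
width: 0.7
shift cm [-0.12  0.46 -1.15] turn [ 0.    -0.006 -0.001]
now tidy [  41.  -105.9] 42.2
```

```bash
python3 -m jog '[[0,[-0.1,0.35,-0.4],[0,0,0]],[0,[-0.1,0.4,-0.8],[0,0,0]],[0,[-0.1,0.45,-1.2],[0,0,0]],[0,[-0.1,0.46,-1.3],[0,0,0]]]'; python3 -m jog '[[0,[0,0.01,-0.08],[0,0,0]],[0,[0,0.02,-0.13],[0,0,0]]]'; python3 -m jog '[[0,[0,0.006,-0.05],[0,0,0]],[0,[0,0.006,-0.05],[0,0,0]]]'
```

```text
t: 23.55
ee_pos: [600.1, -128.3, 39.6]
orientation: [-1.425, 1.209, -1.249]
ft_force: [-0.0, -0.3, -0.0]
width: 0.4
t: 23.75
ee_pos: [599.2, -128.3, 39.1]
orientation: [-1.425, 1.209, -1.248]
ft_force: [0.3, -0.6, 0.1]
width: 0.8
t: 23.95
ee_pos: [598.9, -128.3, 39.0]
orientation: [-1.425, 1.209, -1.249]
ft_force: [1.5, 0.2, 0.2]
width: 0.7
```

```bash
python3 -m jog '[[0,[0,0.006,-0.05],[0,0,0]],[0,[0,0.01,-0.08],[0,0,0]]]'
```

```text
t: 24.15
ee_pos: [598.8, -128.3, 39.1]
orientation: [-1.424, 1.208, -1.249]
ft_force: [3.7, 0.4, 0.5]
width: 0.8
```

Pressing the back wall at 3.7 N. Next is a 3.5 mm stroke towards -y.

```bash
python3 -m jog '[[0,[0.12,0.018,-0.01],[0,0,0]],[0,[0.24,0.036,-0.01],[0,0,0]],[0,[0.35,0.052,0],[0,0,0]]]'; python3 -m jog '[[0,[0,-0.1,1],[0,0,0]],[0,[0,-0.4,3],[0,0,0]],[0,[0.6,-4,2.5],[0,0,0]],[0,[1.3,-9,2],[0,0,0]],[0,[0,-14,1.5],[0,0,0]],[0,[-5,-18,1.2],[0,0,0]],[0,[-10,-22,1],[0,0,0]],[0,[-14,-25,1],[0,0,0]]]'; python3 -m jog '[[0,[-5,-1,0],[0,0,0]],[0,[-9,-2,0],[0,0,0]],[0,[-9,-2,0],[0,0,0]]]'; python3 look.py 15; python3 cen.py l15.pkl; python3 - <<'E'
from h import *
from workcell import ctrl
for n,box in(("top",(350,374,164,186)),("side",(304,320,152,159))):
    ims=[ctrl.get_image(n) for _ in range(5)];im=ims[0];c0=np.mean([i["color"].astype(float) for i in ims],0);x0,x1,y0,y1=box
    c=c0[y0:y1,x0:x1];red=c[...,0]/c.sum(-1);g=np.clip((red-.42)/.2,0,1)
    v,u=np.mgrid[y0:y1,x0:x1];W=cast(im,u.ravel(),v.ravel(),98)[:,:2];g=g.ravel();m=(g[:,None]*W).sum(0)/g.sum();d=W-m
    e,ev=np.linalg.eigh((g[:,None]*d).T@d/g.sum());a=ev[:,1]*np.sign(ev[0,1]);print(n,m.round(1),"rel",np.arctan2(a[1],a[0])-.036)
    q=c0[140:190,295:350] if n=="side" else c0[145:215,325:395]
    cv2.imwrite(f"pics/f_{n}.png",cv2.resize(np.uint8(np.clip(q*1.2,0,255)),None,fx=8,fy=8,interpolation=2)[:,:,::-1])
E
```

```text
t: 24.45
ee_pos: [598.8, -131.5, 39.2]
orientation: [-1.423, 1.209, -1.249]
ft_force: [5.4, 2.6, 1.3]
width: 0.6
t: 25.25
ee_pos: [632.6, 19.9, 248.0]
orientation: [-1.426, 1.211, -1.248]
ft_force: [0.5, 0.6, 0.2]
width: 0.3
t: 25.55
ee_pos: [632.9, 115.7, 252.7]
orientation: [-1.427, 1.207, -1.244]
ft_force: [-0.5, -0.3, 0.5]
width: 0.3
t 25.55 p [632.9 115.7 252.7] f [-0.53 -0.32  0.54] m [ 0.03 -0.16 -0.01] w 0.3
top stripe n 33 cen tidy [  -5.6 -106. ] ang rel -0.039
top tub centre tidy [ -38.  -102.9] inliers 29 152
side comp [311.7 155.7] 15 cen tidy [   1.3 -109.9] ang -0.005
[ 343  167   39   40 1179]
361.6809387207031 186.4230499267578 (38.71806716918945, 39.56452941894531)
centre tidy [ -35.93656794 -103.92035482] vs home [-4.93656794  7.07964518]
label ang centroid -0.06800811962468988 30.44304183688456
top [ 567.7 -130.5] rel -0.0408935017061482
side [ 572.3 -133.7] rel -0.026737711834652816
```

View pics/f_top.png

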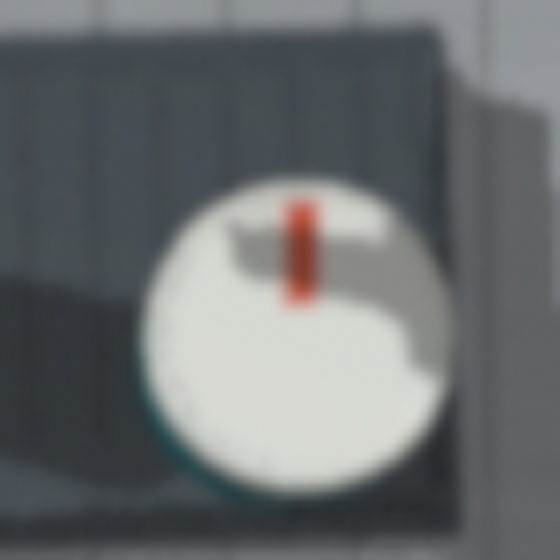

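View pics/f_side.png

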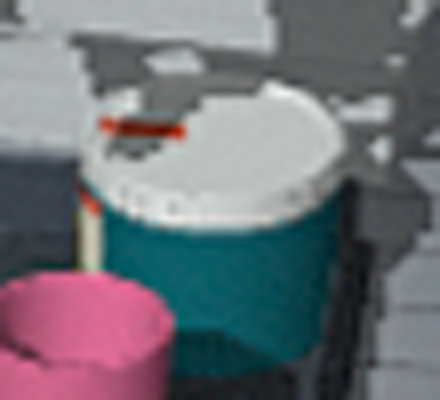

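View pics/l15.png

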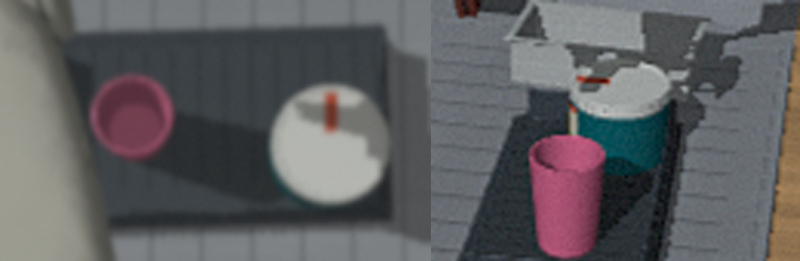

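```bash
python3 -c "
from workcell import ctrl
print(ctrl.get_obs()['t'],ctrl.close_job())"
```

```text
the job is handed in; nothing more can be done
26.15 None
```

The teal tub is in the back corner at the tidy's -y end, with its label facing the open front. I handed the job in at 26 s of the 61 s allowed; no verdict came back. I pushed it there with the closed fingertip, then rolled it clockwise by its edge in two strokes with the fingertip pressing it into the corner.

- **Walls:** I felt hard contact on both: 10.7 N against the end wall, which was the highest force at any reading, and 3 to 5 N against the back wall. Both stops held when I pushed again, so the tub stands against both walls.
- **Label angle:** The lid stripe reads about -0.03 to -0.07 rad from the tidy's front. The label's visible edge in the side picture, measured only before the last 0.05 rad roll, was rougher and leaned the other way, at about +0.1. All of these are within the 0.14 rad allowed.
- **Position, where the checks disagree:** The cameras put the tub's centre about 7 to 10 mm from the nominal home point, against the 8 mm limit. Touching both walls allows at most about 4 mm, so I trusted the feel. Edge blur, shadow at the back wall and calibration error could explain the difference.
- **Other objects:** The last pictures showed the tub upright, the beaker and tin looking unmoved and the gripper clear of everything. I did not measure the beaker, spoon, tin or rack for movement, and the spoon and rack were outside the last close-ups.

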